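Lay out the new heels on the shoes

ROBOT

A 6-joint arm with a two-finger parallel gripper is mounted at the origin on the work surface. World frame = base frame: x ahead of the robot, y to its left, z up, the work surface at z = 0. Lengths are in m, angles in rad, forces in N, time in s.
With the tool pointing down it reaches from about 0.375 to 0.925 m from the base axis. Payload 5.7 kg.
Tool frame: the origin (TCP) lies midway between the tips of the shut fingers; the grasp point (between the pads) lies 19 mm behind it; x points along the fingers, z is the direction in which the jaws open and shut, and the axes are right-handed (so a half turn about x gives the same grasp; the last joint's range is limited). The gripper opens to 88 mm and grips with 3 to 60 N. Pads are 20 mm wide; open, the fingers measure 115 mm over their backs; the gripper's body (75 mm by 178 mm) begins 61 mm behind the grasp point.
Start: joints at [-1.381, 0.359, 1.51, -0, 1.272, -0.115], TCP at [0.18, -0.572, 0.223] pointing down, gripper open.
Joint ranges: [-2.97, 2.97], [-1.01, 2.36], [0.21, 2.38], [-0.96, 4.11], [0.2, 2.71], [-2.98, 2.98]. Speed limits (rad/s): [2.39, 2.39, 3.14, 3.14, 3.14, 3.14].

INTERFACE

Orientations are given as a unit quaternion [w, x, y, z].
In Python, from rig import monitor, imaging, env, finder gives the robot as it stands. The module is installed in compiled form; this text tells all that it offers.
- The arm moves only by the shell command python3 -m creep 'ROWS' [FORCE]. ROWS is JSON, a list of rows, each an object of numbers: "claw": the closure, from -1 (fully open) to 1 (shut); "x", "y", "z": the shift along the world's x, y, z in units of 0.15 m (1.0 is 0.15 m); "ax", "ay", "az": the turn, a rotation vector about the world's x, y, z in units of 0.5 rad (1.0 is 0.5 rad). A call has 1 to 20 rows; each row shifts and turns the pose as measured when the row begins; what a row does not reach is not made up. A row lasts 1/8 s, in which the tool goes at most 62.5 mm and 10.7 degrees, less where a joint would pass 70% of its speed; a pose out of reach is approached as far as the arm can. A call with a number of a shift or a turn outside -1 to 1 is refused whole. A call with a gripper value outside its range is refused whole. The fingers move at their own pace and stop on an object; FORCE is the grip in N (left out, the last holds). Time passes only in rows, so rows that do not move let the fingers close. It gives the time, the measured TCP pose, the force and the opening at its end, in the units of the state.
- monitor.state(): the state, without advancing time (a new reading comes with each control period).
- imaging.camera(name): name is "side" or "top" or "wrist"; returns a dict with "image" (480x640x3 uint8, red, green, blue), "fx", "fy", "cx", "cy" (pixels), "D" ([k1, k2, p1, p2, k3] as OpenCV has them; the pictures are not rectified), "eye" and "rotation" of the camera in the world. Camera axes: x right, y down, z forward; pixel columns grow to the right and rows downward; lengths in m; the calibration is good to about 2 mm. A picture is of the moment at which its call begins. There is no depth.
- env.job_done(): hands the job in, once; it reports no verdict.
Trained networks look in a picture, given as the dict that the camera call returned (one of the last four; its "shot" number tells which), for a name from the list of things; names that differ only in an ending like _2 or _b are one class to them, and where a whole thing is asked for, a point or a joint stands for the part that bears it (a point fixed in the world has none). Each returns a list of dicts, best first, with "p" (0 to 1); they miss things now and then, are a little off and sometimes report something else, mostly with a low value. They report only what shows in the picture. A call takes as long as a camera call.
- finder.trace(target, picture): "pixels" (480x640 bool, what is visible of it) and "at" ([column, row] in pixels, amid what is visible of it).
- finder.pinpoint(target, picture): "at" ([column, row] in pixels: a listed point, or the origin of a listed thing).
The state is a dict: "time": time; "joint_pos": joint angles; "qd": joint speeds; "joint_efforts": joint torques, N m; "tool_pos": TCP position; "orientation": TCP orientation; "contact_force": force on the tool from outside, world axes, zero at the start; "ft_torque": the same for the moment, N m; "grip_width": opening from 0.0 (shut) to 1.0 (fully open).
Only numpy, scipy, OpenCV 4.12 (cv2) and the standard library are available. Lean on these libraries where they do the work, as an engineer would, in place of code of your own. Each camera call takes 0.05 s, during which the arm holds its last target.

TASK

Take the stack of new heel blocks apart: set each one on the shoe whose bare heel seat is its size, flat, rubber face up and flush with the outline of the seat, its straight front edge towards the toe. Lay the one odd heel that fits none of the three shoes flat, rubber face up, in the empty compartment of the stock box. Do not shove or upset the jar of cement that stands among them.

Things in the scene. Friction and masses are not known exactly. Their poses are not given: they have to be found in the camera images.
- heel_small_centre (a point): small heel block: D-shaped, 40 mm wide, 44 long, 25 thick, tan leather with black rubber face on top, the smallest, top of the stack at the start. Point at its centre (half-way up, half-way along). x points to its straight front edge (22 mm off; the back is a half circle of radius 20), y across, z up. The sides are straight from x = -2 to 22 mm. About 43 g.
- heel_medium_centre (a point): medium heel block: D-shaped, 48 mm wide, 52 long, 25 thick, tan leather with black rubber face on top, second from the top of the stack at the start. Point at its centre (half-way up, half-way along). x points to its straight front edge (26 mm off; the back is a half circle of radius 24), y across, z up. The sides are straight from x = -2 to 26 mm. About 62 g.
- heel_odd_centre (a point): odd heel block: D-shaped, 56 mm wide, 60 long, 25 thick, tan leather with black rubber face on top, third from the top of the stack at the start; no shoe has a seat of its size. Point at its centre (half-way up, half-way along). x points to its straight front edge (30 mm off; the back is a half circle of radius 28), y across, z up. The sides are straight from x = -2 to 30 mm. About 84 g.
- heel_large_centre (a point): large heel block: D-shaped, 64 mm wide, 68 long, 25 thick, tan leather with black rubber face on top, the largest and bottom one of the stack at the start. Point at its centre (half-way up, half-way along). x points to its straight front edge (34 mm off; the back is a half circle of radius 32), y across, z up. The sides are straight from x = -2 to 34 mm. About 110 g.
- seat_man (a point): heel seat of the man's shoe (dark brown, the largest, 270 mm long), fixed sole up on a jack: a level pale leather D 64 mm wide, 68 long, 115 mm above the bench, outline of its heel. Point on the seat in the middle of its straight front edge; x to the toe, y across, z up; the seat's middle is 34 mm back along -x. Ahead the sole rises to 20 mm above the seat; beside and behind nothing is higher.
- seat_woman (a point): heel seat of the woman's shoe (near black, the middle size, 236 mm long), fixed sole up on a jack: a level pale leather D 48 mm wide, 52 long, 115 mm above the bench, outline of its heel. Point on the seat in the middle of its straight front edge; x to the toe, y across, z up; the seat's middle is 26 mm back along -x. Ahead the sole rises to 20 mm above the seat; beside and behind nothing is higher.
- seat_child (a point): heel seat of the child's shoe (lighter brown, the smallest, 186 mm long), fixed sole up on a jack: a level pale leather D 40 mm wide, 44 long, 115 mm above the bench, outline of its heel. Point on the seat in the middle of its straight front edge; x to the toe, y across, z up; the seat's middle is 22 mm back along -x. Ahead the sole rises to 20 mm above the seat; beside and behind nothing is higher.
- empty_compartment (a point): open cardboard stock box, fixed, 160 x 260 mm, 40 mm high, walls 4 mm. One part is full of heels of the odd size on edge (up to 65 mm high); the larger part is the empty compartment, 152 mm (x) by 169 mm (y) inside. Point at the centre of this compartment's floor, 4 mm above the bench; x and y along its walls, z up; the full part is on its -y side.
- cement_jar: closed amber jar of cement with a black cap, 58 mm across and 96 mm high, loose, standing on the bench among the work; origin at the centre of its underside, z up. To be left alone.

How it is judged:
At the end, for the whole second after the job is handed in: Large, medium and small heel lie on the man's, woman's and child's seats: within 8 mm along and across, 0.2 rad in direction (straight edge to the toe), 4 mm in height, tilt under 0.1 rad. The odd heel lies flat on the floor of the empty compartment, rubber up. All at rest (x of heel_large_centre in the frame of seat_man between -0.042 and -0.026 m and y of heel_large_centre in the frame of seat_man between -0.008 and 0.008 m and z of heel_large_centre in the frame of seat_man between 0.0085 and 0.0165 m and angle between the x axis of heel_large_centre and the x axis of seat_man, either way round below 0.2 rad and x of seat_man in the frame of heel_large_centre above 0 m and angle between each of heel_large_centre, heel_medium_centre, heel_small_centre, heel_odd_centre's own z axis and vertical below 0.1 rad and x of heel_medium_centre in the frame of seat_woman between -0.034 and -0.018 m and y of heel_medium_centre in the frame of seat_woman between -0.008 and 0.008 m and z of heel_medium_centre in the frame of seat_woman between 0.0085 and 0.0165 m and angle between the x axis of heel_medium_centre and the x axis of seat_woman, either way round below 0.2 rad and x of seat_woman in the frame of heel_medium_centre above 0 m and x of heel_small_centre in the frame of seat_child between -0.03 and -0.014 m and y of heel_small_centre in the frame of seat_child between -0.008 and 0.008 m and z of heel_small_centre in the frame of seat_child between 0.0085 and 0.0165 m and angle between the x axis of heel_small_centre and the x axis of seat_child, either way round below 0.2 rad and x of seat_child in the frame of heel_small_centre above 0 m and x of heel_odd_centre in the frame of empty_compartment between -0.06 and 0.06 m and y of heel_odd_centre in the frame of empty_compartment between -0.07 and 0.07 m and z of heel_odd_centre in the frame of empty_compartment between 0.0085 and 0.0165 m and linear speed of each of heel_small, heel_medium, heel_odd, heel_large below 0.01 m/s); the robot touches nothing.
It fails at once if the jar of cement is shoved more than 30 mm or tipped over (distance of cement_jar from where it was at the start of the episode above 0.03 m or angle between cement_jar's own z axis and vertical above 0.4 rad).
It also fails if it takes over 128 s, if anything falls off the work surface, if the arm or the gripper's body presses on something with over 40 N, if the wrist force passes 120 N, or if a joint passes its speed limit or range.

## Working session

There is one attempt and no reset: what is moved stays moved. The work goes in short steps, Python scripts to look and compute and a shell command to move; the robot and the scene stay as the last step left them, time stands still between calls to the robot, and variables do not carry over. Pictures are saved under pics/ and viewed, and the job is handed in when it is done.

```bash
mkdir -p pics; python3 - <<'E'
from rig import monitor, imaging, env, finder
import cv2
s=monitor.state(); print({k:(v if not hasattr(v,'round') else v) for k,v in s.items()})
for n in ["side","top","wrist"]:
    p=imaging.camera(n); cv2.imwrite(f"pics/{n}0.png",p["image"][:,:,::-1])
    print(n,p["fx"],p["fy"],p["cx"],p["cy"],p["D"],p["eye"],p["rotation"],p["shot"])
E
```

```text
{'time': 0.0, 'joint_pos': array([-1.38108229e+00,  3.59493325e-01,  1.51141806e+00,  7.10560937e-06,
        1.27246376e+00, -1.15093981e-01]), 'qd': array([-0.0008376 , -0.00115755, -0.00228956,  0.00240868,  0.0022572 ,
       -0.00128245]), 'joint_efforts': array([-1.71268093e-03, -5.15374053e+01, -2.70727158e+01,  6.70590531e-02,
        3.50709970e-02, -1.48847621e-04]), 'tool_pos': array([ 0.17993719, -0.57167944,  0.22182199]), 'orientation': array([ 0.56965087,  0.41872801,  0.57057148, -0.41786711]), 'contact_force': array([-0.21979839,  0.10203698, -0.04727429]), 'ft_torque': array([-0.01904247,  0.02221937,  0.02880409]), 'grip_width': 0.9975872080318854}
side 446.4679568050635 446.4679568050635 310.1803736222022 237.77747697204202 [-0.08533757  0.          0.          0.          0.        ] [ 0.1291397  -0.5167473   0.59076992] [-0.42473943  0.84947657 -0.28157583  0.13675169] 1
top 572.543084813621 572.543084813621 317.53664557347383 227.02990838848385 [-0.09707591  0.          0.          0.          0.        ] [0.43900966 0.01844082 1.14648189] [ 0.0356172  -0.70280588  0.70960695 -0.0354018 ] 2
wrist 366.3776855330192 366.3776855330192 322.1967046269175 240.41053155077623 [0.01716006 0.         0.         0.         0.        ] [ 0.24445133 -0.55111341  0.38396577] [ 0.09901655  0.80015576 -0.58692802 -0.07390526] 3
```

View pics/side0.png

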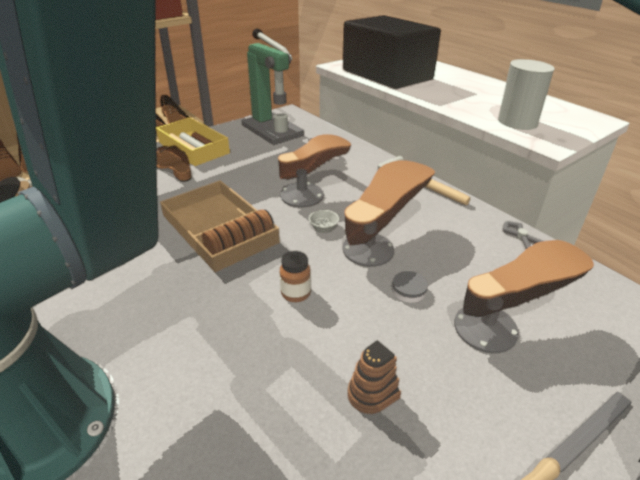

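View pics/top0.png

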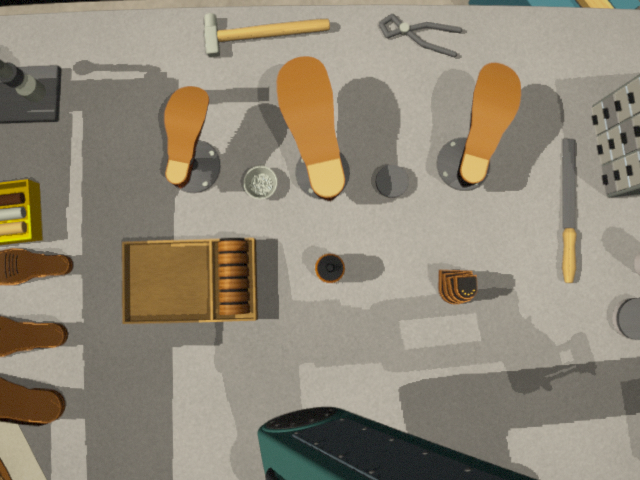

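View pics/wrist0.png

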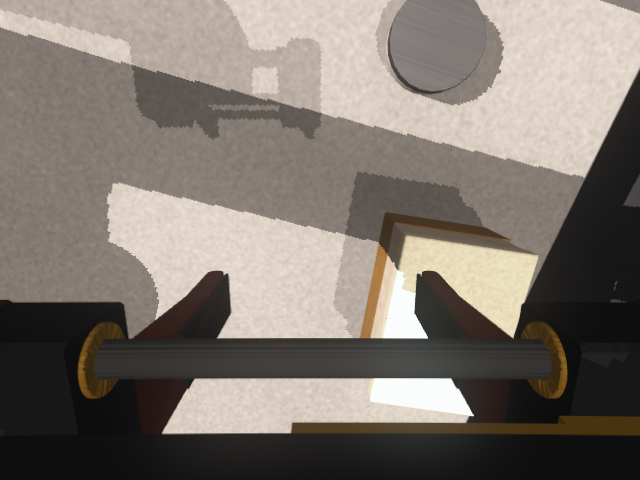

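```bash
cat > h.py <<'E'
from rig import monitor, imaging, env, finder
import cv2, numpy as np
from scipy.spatial.transform import Rotation as R
def Rq(q): return R.from_quat(np.r_[q[1:],q[0]])
def K(p): return np.array([[p["fx"],0,p["cx"]],[0,p["fy"],p["cy"]],[0,0,1.]])
def Rc(p):
    r=np.asarray(p["rotation"]); return Rq(r).as_matrix() if r.size==4 else r
def ray(p,uv):
    uv=np.asarray(uv,float).reshape(-1,1,2)
    n=cv2.undistortPoints(uv,K(p),np.asarray(p["D"]))[:,0]
    return np.c_[n,np.ones(len(n))]@Rc(p).T
def onz(p,uv,z):
    d=ray(p,uv); e=np.asarray(p["eye"]); return e+d*((z-e[2])/d[:,2])[:,None]
def proj(p,X):
    X=np.asarray(X,float).reshape(-1,3); M=Rc(p).T
    return cv2.projectPoints(X,cv2.Rodrigues(M)[0],-M@np.asarray(p["eye"]),K(p),np.asarray(p["D"]))[0][:,0]
def tri(obs):
    A=np.zeros((3,3));b=np.zeros(3)
    for p,uv in obs:
        d=ray(p,uv)[0];d/=np.linalg.norm(d);Q=np.eye(3)-np.outer(d,d);A+=Q;b+=Q@np.asarray(p["eye"])
    return np.linalg.solve(A,b)
def Dshape(L,W,x,y,yaw,z,front=False):
    # x,y = centre ; L long, W wide
    r=W/2; a=np.linspace(np.pi/2,3*np.pi/2,40)
    P=np.r_[np.c_[r*np.cos(a)-(L/2-r),r*np.sin(a)],[[L/2,-r],[L/2,r]]]
    c,s=np.cos(yaw),np.sin(yaw)
    return np.c_[P@np.array([[c,s],[-s,c]])+[x,y],np.full(len(P),z)]
def st():
    s=monitor.state(); M=Rq(s["orientation"]).as_matrix()
    print("t %.2f"%s["time"],"tcp",np.round(s["tool_pos"],4),"x",np.round(M[:,0],3),"z",np.round(M[:,2],3),"grip %.3f"%s["grip_width"],"F",np.round(s["contact_force"],1),"q",np.round(s["joint_pos"],2))
    return s,M
E
python3 - <<'E'
from h import *
Z=dict(heel_small_centre=.0875,heel_medium_centre=.0625,heel_odd_centre=.0375,heel_large_centre=.0125,seat_man=.115,seat_woman=.115,seat_child=.115,empty_compartment=.004,cement_jar=0)
pt=imaging.camera("top");ps=imaging.camera("side")
Z.update(heel_small_centre=.0875)
for n,z in Z.items():
    a=finder.pinpoint(n,pt);b=finder.pinpoint(n,ps)
    for t,p,l in(("top",pt,a),("side",ps,b)):
        for o in l[:2]: print(n,t,"p%.2f"%o["p"],np.round(o["at"],1),np.round(onz(p,o["at"],z)[0],4))
    if a and b: print("   tri",np.round(tri([(pt,a[0]["at"]),(ps,b[0]["at"])]),4))
st()
E
```

```text
heel_small_centre top p0.73 [468.5 285.6] [ 0.4339 -0.2606  0.0875]
heel_small_centre top p0.73 [460.1 283.7] [ 0.4377 -0.2449  0.0875]
heel_small_centre side p0.77 [371.2 359.3] [ 0.4249 -0.2529  0.0875]
   tri [ 0.4293 -0.2566  0.0887]
heel_medium_centre top p0.78 [462.4 285.2] [ 0.4347 -0.2555  0.0625]
heel_odd_centre top p0.51 [457.4 284.4] [ 0.4363 -0.252   0.0375]
heel_odd_centre top p0.45 [477.2 156.4] [ 0.689  -0.3007  0.0375]
heel_odd_centre side p0.72 [370.2 380.3] [ 0.4275 -0.2539  0.0375]
   tri [ 0.434  -0.2519  0.0302]
heel_large_centre top p0.62 [455.6 288. ] [ 0.4292 -0.2543  0.0125]
heel_large_centre side p0.65 [367.3 388. ] [ 0.4282 -0.2495  0.0125]
   tri [ 0.4278 -0.2523  0.0163]
seat_man top p0.89 [323.  163.2] [0.6605 0.0071 0.115 ]
seat_man side p0.60 [370.6 203.2] [0.6647 0.0123 0.115 ]
   tri [0.6595 0.0072 0.1196]
seat_woman top p0.72 [476.8 154.7] [ 0.6747 -0.2778  0.115 ]
seat_woman side p0.89 [497.4 281.6] [ 0.6701 -0.2782  0.115 ]
   tri [ 0.6744 -0.2775  0.1123]
seat_child top p0.91 [179.8 162.2] [0.6657 0.2712 0.115 ]
seat_child side p0.87 [296.1 155.8] [0.6659 0.2704 0.115 ]
   tri [0.666  0.2711 0.1146]
empty_compartment top p0.79 [174.6 281.3] [0.4478 0.3053 0.004 ]
empty_compartment side p0.90 [206.  219.2] [0.4378 0.3157 0.004 ]
   tri [0.4417 0.3073 0.0074]
cement_jar side p0.63 [292.4 293.1] [ 0.4618 -0.0035  0.    ]
cement_jar side p0.48 [371.5 358.5] [ 0.4777 -0.2062  0.    ]
t 1.15 tcp [ 0.18   -0.5723  0.2226] x [-0.  0. -1.] z [ 0.3   -0.954 -0.   ] grip 0.998 F [-0.4  0.6  0.1] q [-1.38  0.36  1.51 -0.    1.27 -0.12]
```

```bash
python3 - <<'E'
from h import *
p=imaging.camera("top"); im=p["image"]
c=im[250:325,420:520]; cv2.imwrite("pics/stk.png",cv2.resize(c,(800,600),interpolation=cv2.INTER_CUBIC)[:,:,::-1])
ps=imaging.camera("side"); c=ps["image"][335:420,335:415]; cv2.imwrite("pics/stks.png",cv2.resize(c,(560,595),interpolation=cv2.INTER_CUBIC)[:,:,::-1])
from scipy.optimize import minimize
hsv=cv2.cvtColor(im,cv2.COLOR_RGB2HSV)
for n,L,W,g in(("man",.068,.064,(.6605,.0071)),("woman",.052,.048,(.6747,-.2778)),("child",.044,.040,(.6657,.2712))):
    uv=proj(p,[g[0]-L/2,g[1],.115])[0]
    u,v=int(uv[0]),int(uv[1]); print(n,uv,hsv[v,u],im[v,u], im[v-35,u])
    ref=im[v-1:v+2,u-1:u+2].reshape(-1,3).mean(0)
    m=(np.abs(im.astype(float)-ref).sum(2)<70).astype(np.uint8)
    nl,lab,stt,_=cv2.connectedComponentsWithStats(m); mm=(lab==lab[v,u]).astype(np.uint8)
    x0,y0=u-40,v-40
    S=4; tgt=cv2.resize(mm[y0:y0+80,x0:x0+80]*255,(320,320)).astype(float)/255
    def cost(q):
        P=(proj(p,Dshape(L,W,q[0],q[1],q[2],.115))-[x0,y0]+.5)*S-.5
        r=np.zeros((320,320),np.uint8); cv2.fillPoly(r,[np.round(P*16).astype(np.int32)],255,shift=4,lineType=cv2.LINE_AA)
        return np.abs(r/255.-tgt).sum()
    best=None
    for yaw in (-.5,-.25,0,.25,.5):
        r=minimize(cost,[g[0]-L/2,g[1],yaw],method="Nelder-Mead",options=dict(initial_simplex=[[g[0]-L/2+a,g[1]+b,yaw+c] for a,b,c in((0,0,0),(.008,0,0),(0,.008,0),(0,0,.2))],xatol=1e-4,fatol=.5))
        if best is None or r.fun<best.fun: best=r
    q=best.x; print(n,"centre",np.round(q,4),"resid",best.fun/tgt.sum(),"front",np.round([q[0]+L/2*np.cos(q[2]),q[1]+L/2*np.sin(q[2])],4))
    v=im[y0:y0+80,x0:x0+80].copy(); v=cv2.resize(v,(480,480),interpolation=cv2.INTER_CUBIC)
    P=(proj(p,Dshape(L,W,q[0],q[1],q[2],.115))-[x0,y0]+.5)*6-.5
    cv2.polylines(v,[np.round(P).astype(int)],True,(0,0,255),1); cv2.imwrite(f"pics/seat_{n}.png",v[:,:,::-1])
i=np.hstack([cv2.resize(cv2.imread(f"pics/seat_{n}.png"),(266,266)) for n in("man","woman","child")]);cv2.imwrite("pics/seats.png",i)
E
```

```text
man [323.20555421 181.48855436] [ 22 119 223] [223 194 119] [192 135  68]
man centre [0.632  0.0013 0.2265] resid 0.15089180065007507 front [0.6651 0.0089]
woman [477.40507111 168.50266011] [ 21 119 221] [221 191 118] [193 135  64]
woman centre [ 0.6488 -0.2708 -0.3024] resid 0.20609905333221973 front [ 0.6737 -0.2786]
child [179.57411916 173.91370678] [ 21 118 222] [222 192 119] [185 125  52]
child centre [ 0.6475  0.2793 -0.2285] resid 0.25258391274818376 front [0.6689 0.2743]
```

View pics/stk.png

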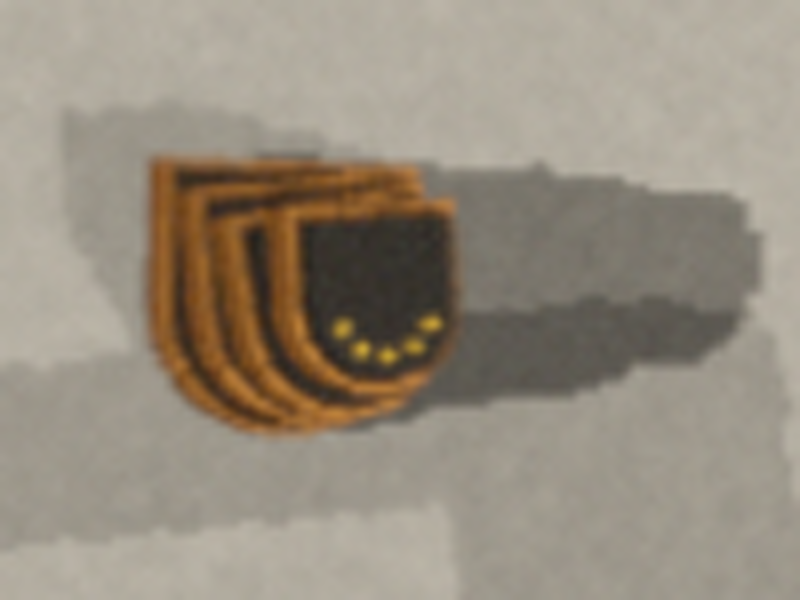

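View pics/stks.png

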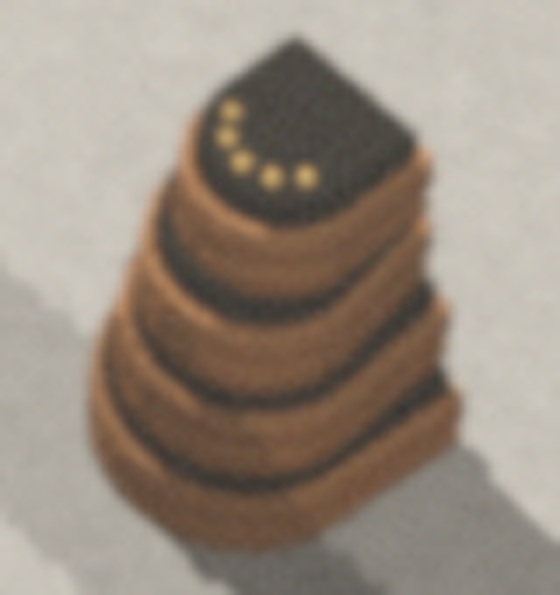

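View pics/seats.png

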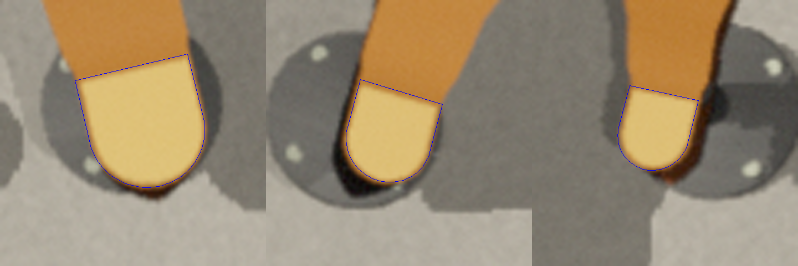

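```bash
cat > fit.py <<'E'
from h import *
from scipy.optimize import minimize
SZ=dict(small=(.044,.040),medium=(.052,.048),odd=(.060,.056),large=(.068,.064))
def cls(im,roi,S):
    u0,v0,u1,v1=roi
    h=cv2.resize(im[v0:v1,u0:u1],None,fx=S,fy=S,interpolation=cv2.INTER_CUBIC)
    f=h.astype(int); tan=((f[...,0]-f[...,2])>45); blk=(f.max(2)<75)&~tan
    return (tan|blk),blk
def render(p,heels,roi,S,inset=.0025):
    u0,v0,u1,v1=roi; a=np.zeros(((v1-v0)*S,(u1-u0)*S),np.uint8); b=a.copy()
    f=lambda X:np.round(((proj(p,X)-[u0,v0]+.5)*S-.5)*16).astype(np.int32)
    for L,W,x,y,yaw,zb in heels:
        P=np.r_[f(Dshape(L,W,x,y,yaw,zb)),f(Dshape(L,W,x,y,yaw,zb+.025))]
        hl=cv2.convexHull(P)
        cv2.fillPoly(a,[hl],1,shift=4); cv2.fillPoly(b,[hl],0,shift=4)
        cv2.fillPoly(b,[f(Dshape(L-2*inset,W-2*inset,x,y,yaw,zb+.025))],1,shift=4)
    return a,b
def fit(views,names,zs,q0,S=4,inset=.0015):
    T=[cls(p["image"],r,S) for p,r in views]
    def hs(q): return [(*SZ[n],*q[3*i:3*i+3],z) for i,(n,z) in enumerate(zip(names,zs))]
    def cost(q):
        c=0
        for (p,r),(t,tb) in zip(views,T):
            a,b=render(p,hs(q),r,S,inset); c+=(a!=t).sum()+(b!=tb).sum()
        return float(c)
    q=np.array(q0,float); n=len(q)
    for sc in (1,.5,.3):
        for i in range(len(names)):
            def ci(z,i=i): qq=q.copy(); qq[3*i:3*i+3]=z; return cost(qq)
            z0=q[3*i:3*i+3]; sim=[z0]+[z0+d for d in np.diag([.005,.005,.12])*sc]
            q[3*i:3*i+3]=minimize(ci,z0,method="Nelder-Mead",options=dict(initial_simplex=sim,xatol=1e-4,fatol=.5)).x
    return q,cost(q),hs
def draw(p,heels,roi,S,fn):
    u0,v0,u1,v1=roi; v=cv2.resize(p["image"][v0:v1,u0:u1],None,fx=S,fy=S,interpolation=cv2.INTER_CUBIC)
    for L,W,x,y,yaw,zb in heels:
        for z,c in((zb,(255,0,255)),(zb+.025,(0,0,255))):
            cv2.polylines(v,[np.round((proj(p,Dshape(L,W,x,y,yaw,z))-[u0,v0]+.5)*S-.5).astype(int)],True,c,1)
    cv2.imwrite(fn,v[:,:,::-1])
E
python3 - <<'E'
from fit import *
pt=imaging.camera("top"); ps=imaging.camera("side")
vt=(pt,(425,255,505,315)); vs=(ps,(335,330,415,420))
N=["large","odd","medium","small"]; zs=[0,.025,.05,.075]
for nm,v in(("top",[vt]),("side",[vs]),("both",[vt,vs])):
    q,c,hs=fit(v,N,zs,[.431,-.254,0.]*4)
    print(nm,c); print(np.round(q.reshape(-1,3),4))
draw(pt,hs(q),vt[1],8,"pics/ft.png"); draw(ps,hs(q),vs[1],6,"pics/fs.png")
E
```

```text
top 6506.0
[[ 0.4312 -0.254  -0.0553]
 [ 0.4307 -0.2542  0.0566]
 [ 0.4317 -0.2521 -0.0534]
 [ 0.4342 -0.2533  0.1207]]
side 27535.0
[[ 0.437  -0.2472 -0.432 ]
 [ 0.4251 -0.2547  0.0574]
 [ 0.4199 -0.2587  0.2762]
 [ 0.407  -0.2692  0.2242]]
both 44363.0
[[ 0.4326 -0.2526 -0.0776]
 [ 0.4308 -0.2546  0.0658]
 [ 0.4283 -0.2553  0.1989]
 [ 0.4286 -0.2564  0.0872]]
```

View pics/ft.png

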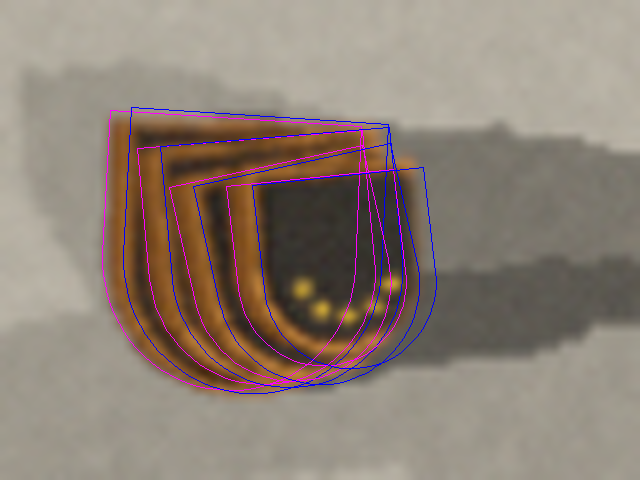

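View pics/fs.png

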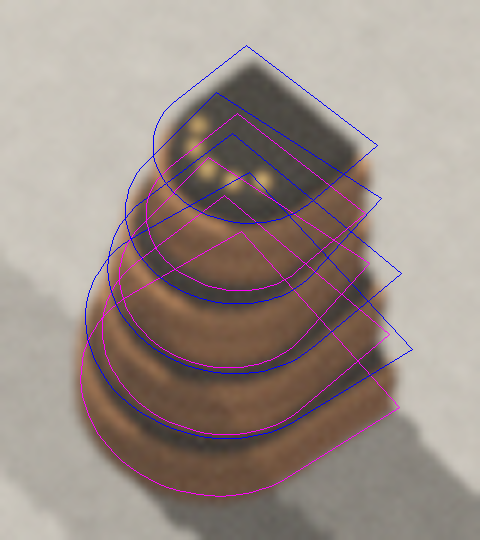

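```bash
python3 -m creep '[{"x":0.19,"y":0.3,"z":0.03,"az":-0.09,"claw":-1},{"x":0.19,"y":0.3,"z":0.03,"az":-0.09,"claw":-1},{"x":0.19,"y":0.3,"z":0.03,"az":-0.09,"claw":-1},{"x":0.19,"y":0.3,"z":0.03,"az":-0.09,"claw":-1},{"x":0.19,"y":0.3,"z":0.03,"az":-0.09,"claw":-1},{"x":0.19,"y":0.3,"z":0.03,"az":-0.09,"claw":-1},{"x":0.19,"y":0.3,"z":0.03,"az":-0.09,"claw":-1},{"claw":-1}]' 20; python3 -c "
from h import *
st(); p=imaging.camera('wrist'); cv2.imwrite('pics/w1.png',p['image'][:,:,::-1]); print(p['eye'],p['rotation'])"
```

```text
t 1.35 tcp [ 0.18   -0.5723  0.2226] x [-0.  0. -1.] z [ 0.3   -0.954 -0.   ] grip 1.000 F [-0.5 -0.3 -0.1] q [-1.38  0.36  1.51 -0.    1.27 -0.12]
[ 0.24451655 -0.55144709  0.38467366] [ 0.09953444  0.80009076 -0.58699944 -0.07334396]validation failed for argument at $[0]...
```

View pics/w1.png

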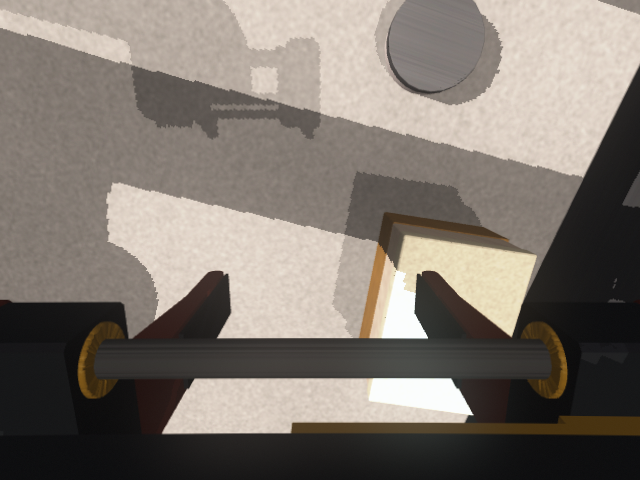

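```bash
python3 -m creep '[{"claw":-1,"x":0.19,"y":0.3,"z":0.03,"ax":0,"ay":0,"az":-0.09},{"claw":-1,"x":0.19,"y":0.3,"z":0.03,"ax":0,"ay":0,"az":-0.09},{"claw":-1,"x":0.19,"y":0.3,"z":0.03,"ax":0,"ay":0,"az":-0.09},{"claw":-1,"x":0.19,"y":0.3,"z":0.03,"ax":0,"ay":0,"az":-0.09},{"claw":-1,"x":0.19,"y":0.3,"z":0.03,"ax":0,"ay":0,"az":-0.09},{"claw":-1,"x":0.19,"y":0.3,"z":0.03,"ax":0,"ay":0,"az":-0.09},{"claw":-1,"x":0.19,"y":0.3,"z":0.03,"ax":0,"ay":0,"az":-0.09},{"claw":-1,"x":0,"y":0,"z":0,"ax":0,"ay":0,"az":0}]' 20; python3 -c "
from h import *
st(); p=imaging.camera('wrist'); cv2.imwrite('pics/w2.png',p['image'][:,:,::-1]); print(p['eye'],p['rotation'])"
```

```text
time: 2.4
tool_pos: [0.3842, -0.2493, 0.2558]
orientation: [-0.496, -0.506, -0.493, 0.506]
contact_force: [-0.3, -0.2, -0.8]
grip_width: 1.002
t 2.40 tcp [ 0.3842 -0.2493  0.2558] x [ 0.003 -0.003 -1.   ] z [-0.023 -1.     0.003] grip 1.002 F [-0.3 -0.2 -0.8] q [-0.73  0.12  1.76 -0.    1.26  0.87]
[ 0.45121522 -0.24948514  0.4180581 ] [-0.08631749 -0.6935094   0.71001803  0.08641989]
```

View pics/w2.png

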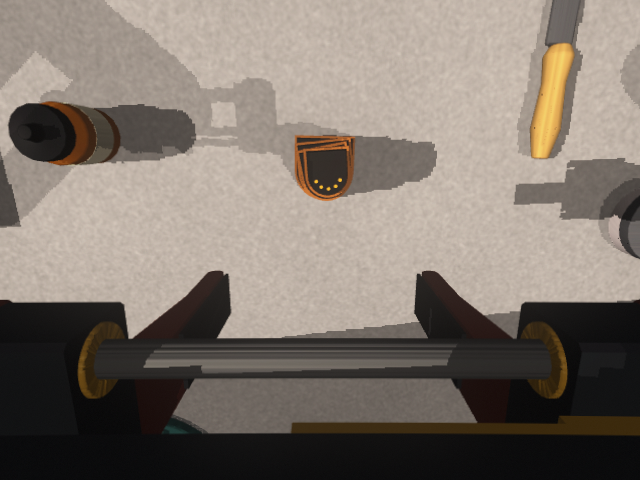

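```bash
python3 - <<'E'
from fit import *
p=imaging.camera("wrist"); roi=(280,120,375,215)
N=["large","odd","medium","small"]; zs=[0,.025,.05,.075]
t,b=cls(p["image"],roi,4); cv2.imwrite("pics/cls.png",(t*120+b*120).astype(np.uint8))
for ins in(.0015,.003):
    q,c,hs=fit([(p,roi)],N,zs,[.431,-.254,0.]*4,inset=ins); print(ins,c); print(np.round(q.reshape(-1,3),4))
draw(p,hs(q),roi,6,"pics/fw.png")
E
```

```text
0.0015 16015.0
[[ 0.4308 -0.2523 -0.0474]
 [ 0.4324 -0.2527 -0.0457]
 [ 0.4325 -0.2533  0.0528]
 [ 0.4323 -0.2547  0.1244]]
0.003 7617.0
[[ 0.4308 -0.2523 -0.0391]
 [ 0.43   -0.253   0.0777]
 [ 0.429  -0.2538  0.165 ]
 [ 0.4312 -0.2544  0.0466]]
```

View pics/fw.png

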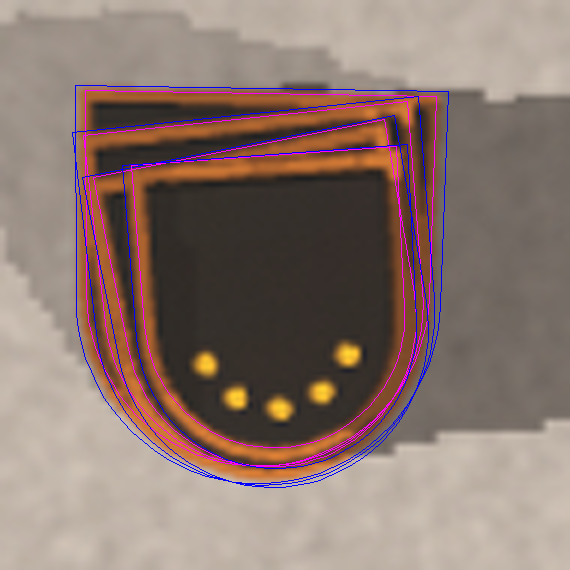

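View pics/cls.png

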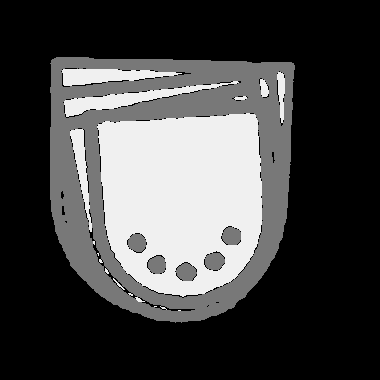

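```bash
python3 -m creep '[{"claw":-1,"x":0.36,"y":-0.03,"z":0,"ax":0,"ay":0,"az":0.14},{"claw":-1,"x":0,"y":0,"z":-0.4,"ax":0,"ay":0,"az":0},{"claw":-1,"x":0,"y":0,"z":-0.4,"ax":0,"ay":0,"az":0},{"claw":-1,"x":0,"y":0,"z":-0.2,"ax":0,"ay":0,"az":0},{"claw":-1,"x":0,"y":0,"z":-0.1,"ax":0,"ay":0,"az":0},{"claw":-1,"x":0,"y":0,"z":0,"ax":0,"ay":0,"az":0}]'; python3 -c "
from h import *
st(); p=imaging.camera('wrist'); cv2.imwrite('pics/w3.png',p['image'][:,:,::-1])
p=imaging.camera('side'); cv2.imwrite('pics/s3.png',p['image'][:,:,::-1])"
```

```text
time: 3.25
tool_pos: [0.4356, -0.2684, 0.086]
orientation: [0.513, 0.489, 0.506, -0.492]
contact_force: [-0.3, -0.6, 1.1]
grip_width: 1.004
t 3.25 tcp [ 0.4356 -0.2684  0.086 ] x [ 0.004 -0.011 -1.   ] z [ 0.037 -0.999  0.011] grip 1.004 F [-0.3 -0.6  1.1] q [-0.68  0.4   1.86 -0.01  0.87  0.85]
```

View pics/w3.png

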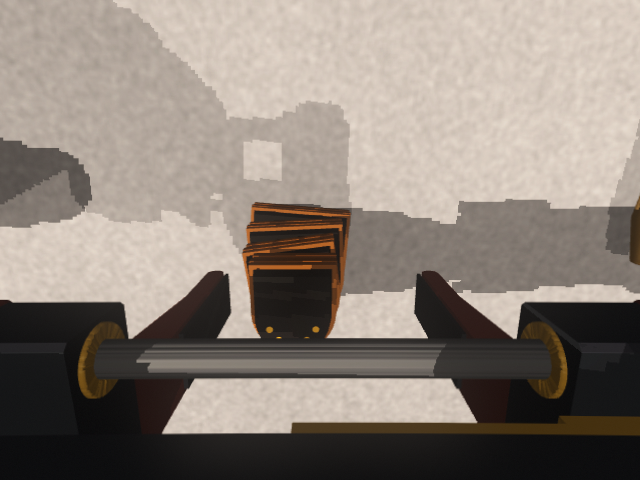

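View pics/s3.png

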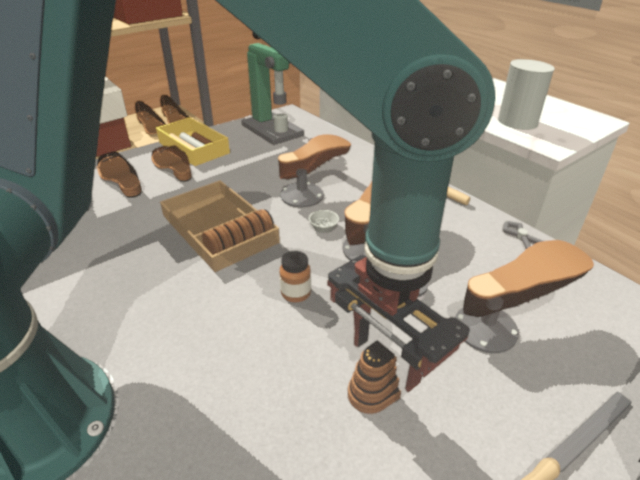

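```bash
python3 -m creep '[{"claw":-1,"x":0.02,"y":0.096,"z":0,"ax":0.02,"ay":0.01,"az":0.02},{"claw":-1,"x":0,"y":0,"z":-0.03,"ax":0,"ay":0,"az":0},{"claw":-1,"x":0,"y":0,"z":-0.02,"ax":0,"ay":0,"az":0},{"claw":-1,"x":0,"y":0,"z":0,"ax":0,"ay":0,"az":0}]'; python3 -c "
from h import *
st(); p=imaging.camera('wrist'); cv2.imwrite('pics/w4.png',p['image'][:,:,::-1])"
```

```text
time: 3.85
tool_pos: [0.4416, -0.2549, 0.0822]
orientation: [0.515, 0.488, 0.509, -0.488]
contact_force: [-0.4, 0.8, -0.6]
grip_width: 1.0
t 3.85 tcp [ 0.4416 -0.2549  0.0822] x [ 0.006 -0.005 -1.   ] z [ 0.049 -0.999  0.005] grip 1.000 F [-0.4  0.8 -0.6] q [-0.66  0.41  1.86 -0.    0.87  0.86]
```

View pics/w4.png

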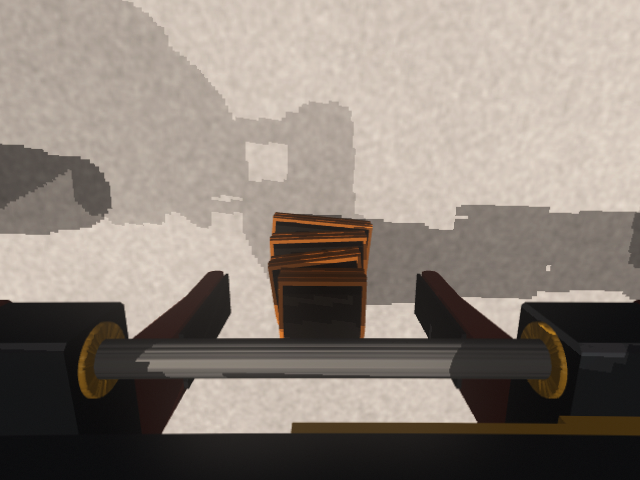

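```bash
python3 -m creep '[{"claw":-1,"x":0,"y":0.01,"z":-0.04,"ax":0,"ay":0,"az":0},{"claw":1,"x":0,"y":0,"z":0,"ax":0,"ay":0,"az":0},{"claw":1,"x":0,"y":0,"z":0,"ax":0,"ay":0,"az":0},{"claw":1,"x":0,"y":0,"z":0,"ax":0,"ay":0,"az":0},{"claw":1,"x":0,"y":0,"z":0,"ax":0,"ay":0,"az":0},{"claw":1,"x":0,"y":0,"z":0,"ax":0,"ay":0,"az":0},{"claw":1,"x":0,"y":0,"z":0,"ax":0,"ay":0,"az":0}]' 15; python3 -c "
from h import *
st(); p=imaging.camera('wrist'); cv2.imwrite('pics/w5.png',p['image'][:,:,::-1])"
```

```text
time: 4.78
tool_pos: [0.4417, -0.2536, 0.0759]
orientation: [0.515, 0.488, 0.509, -0.488]
contact_force: [-0.2, -0.2, 0.1]
grip_width: 0.45
t 4.78 tcp [ 0.4417 -0.2536  0.0759] x [ 0.006 -0.005 -1.   ] z [ 0.048 -0.999  0.006] grip 0.450 F [-0.2 -0.2  0.1] q [-0.66  0.42  1.87 -0.    0.85  0.87]
```

View pics/w5.png

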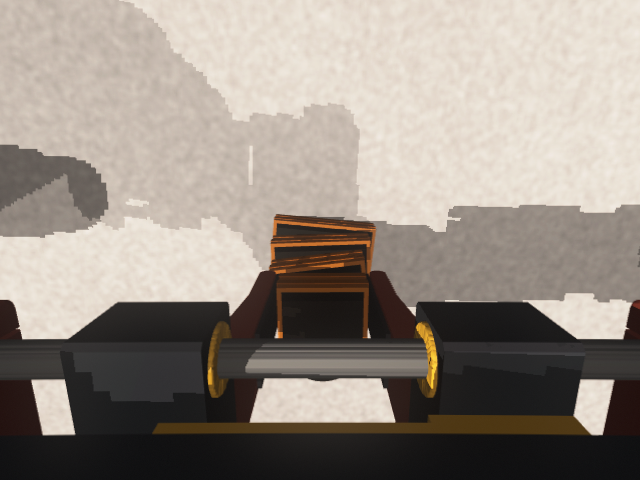

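```bash
python3 - <<'E'
from h import *
p=imaging.camera("wrist"); s,M=st()
for r in (272,276,280,288,291): print(r,np.round(onz(p,[[323,r]],.1)[0],4))
v=cv2.resize(p["image"][205:345,250:400],None,fx=5,fy=4)
cv2.imwrite("pics/w5z.png",v[:,:,::-1])
E
python3 -m creep '[{"claw":1,"x":0,"y":0,"z":0.1,"ax":0,"ay":0,"az":0},{"claw":1,"x":0,"y":0,"z":0.3,"ax":0,"ay":0,"az":0},{"claw":1,"x":0,"y":0,"z":0.4,"ax":0,"ay":0,"az":0},{"claw":1,"x":0,"y":0,"z":0.2,"ax":0,"ay":0,"az":0},{"claw":1,"x":0,"y":0,"z":0,"ax":0,"ay":0,"az":0}]' 
python3 -c "
from h import *
st(); p=imaging.camera('wrist'); cv2.imwrite('pics/w6.png',p['image'][:,:,::-1])"
```

```text
t 4.88 tcp [ 0.4417 -0.2536  0.0759] x [ 0.006 -0.005 -1.   ] z [ 0.048 -0.999  0.006] grip 0.454 F [-0.8  0.3  0.8] q [-0.66  0.42  1.87 -0.    0.85  0.87]
272 [ 0.4612 -0.252   0.1   ]
276 [ 0.4595 -0.2521  0.1   ]
280 [ 0.4578 -0.2522  0.1   ]
288 [ 0.4544 -0.2523  0.1   ]
291 [ 0.4531 -0.2524  0.1   ]
time: 5.5
tool_pos: [0.4409, -0.253, 0.2338]
orientation: [0.515, 0.488, 0.509, -0.488]
contact_force: [-0.7, 0.1, -0.3]
grip_width: 0.453
t 5.50 tcp [ 0.4409 -0.253   0.2338] x [ 0.007 -0.006 -1.   ] z [ 0.048 -0.999  0.006] grip 0.453 F [-0.7  0.1 -0.3] q [-0.66  0.21  1.7  -0.    1.23  0.87]
```

View pics/w5z.png

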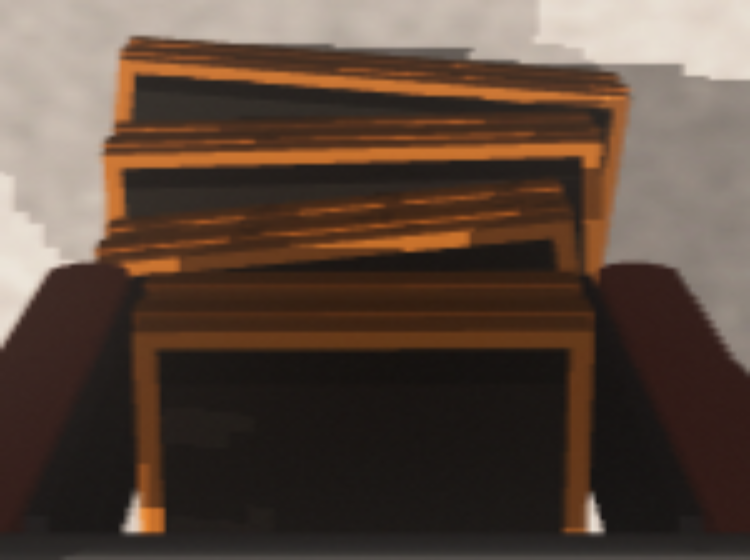

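View pics/w6.png

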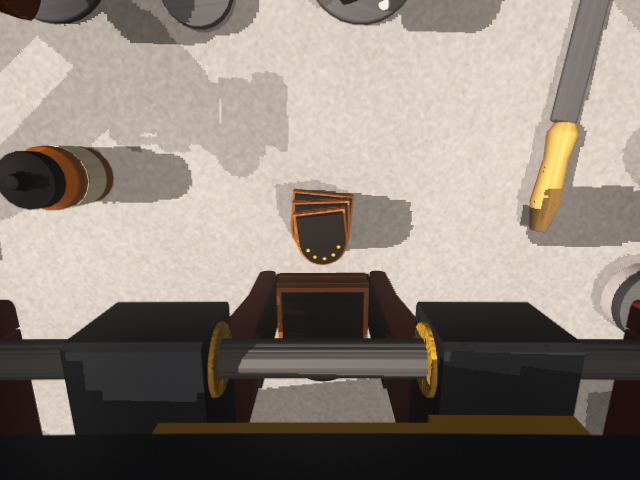

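```bash
python3 -m creep '[{"claw":1,"x":0.13,"y":0.32,"z":0,"ax":0,"ay":0,"az":-0.05},{"claw":1,"x":0.13,"y":0.32,"z":0,"ax":0,"ay":0,"az":-0.05},{"claw":1,"x":0.13,"y":0.32,"z":0,"ax":0,"ay":0,"az":-0.05},{"claw":1,"x":0.13,"y":0.32,"z":0,"ax":0,"ay":0,"az":-0.05},{"claw":1,"x":0.13,"y":0.32,"z":0,"ax":0,"ay":0,"az":-0.05},{"claw":1,"x":0.13,"y":0.32,"z":0,"ax":0,"ay":0,"az":-0.05},{"claw":1,"x":0.13,"y":0.32,"z":0,"ax":0,"ay":0,"az":-0.05},{"claw":1,"x":0.13,"y":0.32,"z":0,"ax":0,"ay":0,"az":-0.05},{"claw":1,"x":0.13,"y":0.32,"z":0,"ax":0,"ay":0,"az":-0.05},{"claw":1,"x":0.13,"y":0.32,"z":0,"ax":0,"ay":0,"az":-0.05},{"claw":1,"x":0.13,"y":0.3,"z":0,"ax":0,"ay":0,"az":-0.05},{"claw":1,"x":0,"y":0,"z":0,"ax":0,"ay":0,"az":0}]' 
python3 -c "
from h import *
st()
p=imaging.camera('wrist'); cv2.imwrite('pics/w7.png',p['image'][:,:,::-1])"
```

```text
time: 7.05
tool_pos: [0.6459, 0.2893, 0.2077]
orientation: [-0.431, -0.547, -0.442, 0.566]
contact_force: [-0.7, -0.3, 0.0]
grip_width: 0.456
t 7.05 tcp [0.6459 0.2893 0.2077] x [-0.031 -0.005 -1.   ] z [-0.237 -0.971  0.012] grip 0.456 F [-0.7 -0.3  0. ] q [0.32 0.54 1.24 0.01 1.39 2.13]
```

View pics/w7.png

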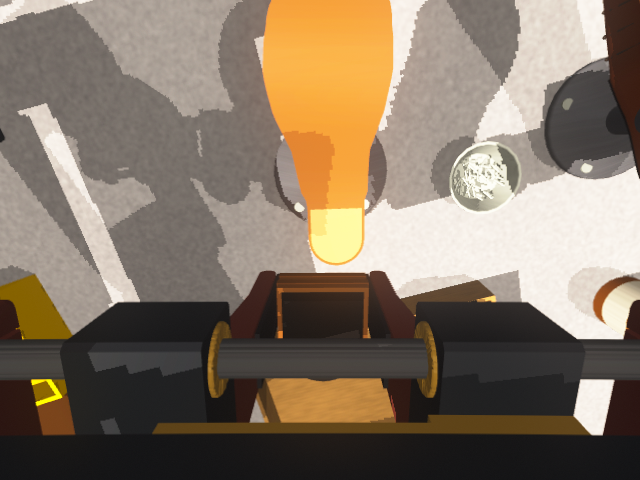

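```bash
cat > seat.py <<'E'
from h import *
from scipy.optimize import minimize
SE=dict(man=(.068,.064,.632,.0013,.2265),woman=(.052,.048,.6488,-.2708,-.3024),child=(.044,.040,.6475,.2793,-.2285))
def fitseat(p,n,fn=None,S=3):
    L,W,x,y,yaw=SE[n]; im=p["image"].astype(float)
    ratio=im[...,2]/np.maximum(im[...,0],1); m=((ratio>.44)&(ratio<.72)&(im[...,0]>60)).astype(np.uint8)
    P=proj(p,Dshape(L,W,x,y,yaw,.115)); c=P.mean(0).astype(int); h=int(np.ptp(P,axis=0).max()*.8)
    x0,y0=max(c[0]-h,0),max(c[1]-h,0); x1,y1=c[0]+h,c[1]+h
    mm=m[y0:y1,x0:x1]; nl,lab,stt,_=cv2.connectedComponentsWithStats(mm); k=1+np.argmax(stt[1:,4]); mm=(lab==k).astype(np.uint8)
    t=cv2.resize(mm*255,None,fx=S,fy=S).astype(float)/255
    def cost(q):
        Q=(proj(p,Dshape(L,W,*q,.115))-[x0,y0]+.5)*S-.5; r=np.zeros(t.shape,np.uint8)
        cv2.fillPoly(r,[np.round(Q*16).astype(np.int32)],255,shift=4,lineType=cv2.LINE_AA); return np.abs(r/255.-t).sum()
    b=None
    for dy in(-.1,0,.1):
        q0=np.array([x,y,yaw+dy]); r=minimize(cost,q0,method="Nelder-Mead",options=dict(initial_simplex=[q0]+list(q0+np.diag([.006,.006,.15])),xatol=1e-4,fatol=.5))
        if b is None or r.fun<b.fun:b=r
    if fn:
        v=cv2.resize(p["image"][y0:y1,x0:x1],None,fx=4,fy=4); Q=(proj(p,Dshape(L,W,*b.x,.115))-[x0,y0]+.5)*4-.5
        cv2.polylines(v,[np.round(Q).astype(int)],True,(0,0,255),1); cv2.imwrite(fn,v[:,:,::-1])
    print(n,"seat centre",np.round(b.x,4),"resid %.3f"%(b.fun/t.sum())); return b.x
def deltas(x,y,yaw,z):
    "tool to TCP x,y,z with heel yaw -> move units"
    s,M=st(); cur=np.arctan2(M[0,2],-M[1,2]); d=np.array([x,y,z])-s["tool_pos"]
    print("units xyz",np.round(d/.15,3),"ax %.3f ay %.3f az %.3f"%(-(M[1,0])/.5,(M[0,0])/.5,((yaw-cur+np.pi)%(2*np.pi)-np.pi)/.5),"cur yaw %.3f"%cur)
E
python3 - <<'E'
from seat import *
p=imaging.camera("wrist"); q=fitseat(p,"child","pics/sc.png")
g=.0098
for q in(q,SE["child"][2:]): deltas(q[0]+g*np.cos(q[2]),q[1]+g*np.sin(q[2]),q[2],.117)
E
```

```text
child seat centre [ 0.6485  0.2779 -0.0375] resid 0.212
t 7.15 tcp [0.6447 0.2861 0.208 ] x [-0.032 -0.006 -0.999] z [-0.239 -0.971  0.014] grip 0.455 F [-0.5 -0.5  0.6] q [0.32 0.54 1.24 0.   1.39 2.13]
units xyz [ 0.091 -0.057 -0.607] ax 0.013 ay -0.065 az 0.408 cur yaw -0.242
t 7.15 tcp [0.6447 0.2861 0.208 ] x [-0.032 -0.006 -0.999] z [-0.239 -0.971  0.014] grip 0.455 F [-0.5 -0.5  0.6] q [0.32 0.54 1.24 0.   1.39 2.13]
units xyz [ 0.082 -0.06  -0.607] ax 0.013 ay -0.065 az 0.026 cur yaw -0.242
```

View pics/sc.png

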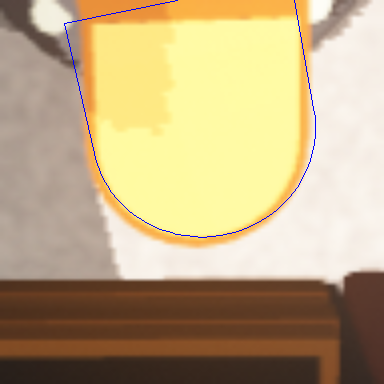

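```bash
python3 - <<'E'
from seat import *
p=imaging.camera("wrist"); L,W,x,y,yaw=SE["child"]
x0,y0=270,180; v=cv2.resize(p["image"][y0:y0+110,x0:x0+130],None,fx=5,fy=5)
Q=(proj(p,Dshape(L,W,x,y,yaw,.115))-[x0,y0]+.5)*5-.5
cv2.polylines(v,[np.round(Q).astype(int)],True,(0,0,255),1); cv2.imwrite("pics/sc2.png",v[:,:,::-1])
E
```

```text
(no output)
```

View pics/sc2.png

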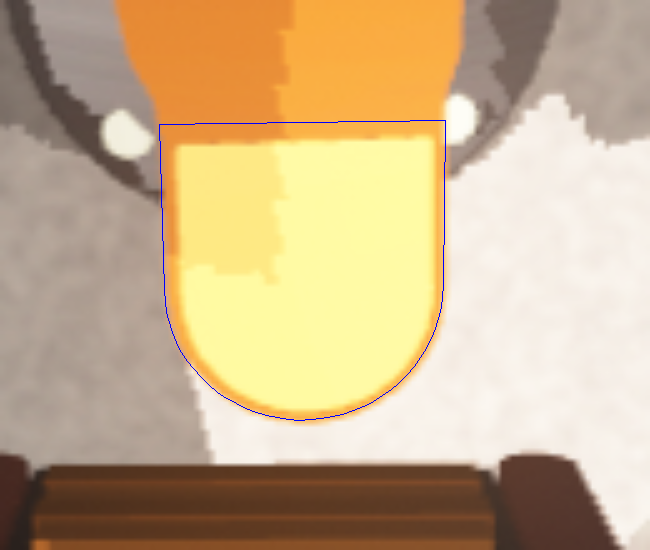

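```bash
python3 -m creep '[{"claw":1,"x":0.08,"y":-0.06,"z":0,"ax":0.01,"ay":-0.06,"az":0.03},{"claw":1,"x":0,"y":0,"z":-0.2,"ax":0,"ay":0,"az":0},{"claw":1,"x":0,"y":0,"z":-0.2,"ax":0,"ay":0,"az":0},{"claw":1,"x":0,"y":0,"z":-0.08,"ax":0,"ay":0,"az":0},{"claw":1,"x":0,"y":0,"z":0,"ax":0,"ay":0,"az":0},{"claw":1,"x":0,"y":0,"z":0,"ax":0,"ay":0,"az":0}]' 
python3 - <<'E'
from seat import *
q=SE["child"][2:];g=.0098
deltas(q[0]+g*np.cos(q[2]),q[1]+g*np.sin(q[2]),q[2],.117)
E
```

```text
time: 7.95
tool_pos: [0.66, 0.2666, 0.1386]
orientation: [0.441, 0.556, 0.436, -0.553]
contact_force: [-0.5, 0.2, -0.4]
grip_width: 0.456
t 7.95 tcp [0.66   0.2666 0.1386] x [ 0.008 -0.002 -1.   ] z [-0.23  -0.973  0.   ] grip 0.456 F [-0.5  0.2 -0.4] q [ 0.29  0.59  1.34 -0.    1.21  2.09]
units xyz [-0.02   0.07  -0.144] ax 0.004 ay 0.017 az 0.007 cur yaw -0.232
```

```bash
python3 -m creep '[{"claw":1,"x":-0.02,"y":0.07,"z":0,"ax":0,"ay":0.01,"az":0.01},{"claw":1,"x":0,"y":0,"z":-0.05,"ax":0,"ay":0,"az":0},{"claw":1,"x":0,"y":0,"z":-0.03,"ax":0,"ay":0,"az":0},{"claw":1,"x":0,"y":0,"z":0,"ax":0,"ay":0,"az":0},{"claw":1,"x":0,"y":0,"z":0,"ax":0,"ay":0,"az":0}]' 
python3 - <<'E'
from seat import *
q=SE["child"][2:];g=.0098
deltas(q[0]+g*np.cos(q[2]),q[1]+g*np.sin(q[2]),q[2],.117)
E
```

```text
time: 8.57
tool_pos: [0.6581, 0.279, 0.1281]
orientation: [0.442, 0.555, 0.439, -0.551]
contact_force: [-0.2, -0.4, -1.5]
grip_width: 0.453
t 8.57 tcp [0.6581 0.279  0.1281] x [ 0.007 -0.001 -1.   ] z [-0.224 -0.975 -0.001] grip 0.453 F [-0.2 -0.4 -1.5] q [ 0.31  0.6   1.34 -0.    1.2   2.1 ]
units xyz [-0.007 -0.013 -0.074] ax 0.001 ay 0.013 az -0.006 cur yaw -0.226
```

```bash
python3 -m creep '[{"claw":1,"x":-0.01,"y":-0.01,"z":-0.03,"ax":0,"ay":0.01,"az":0},{"claw":1,"x":0,"y":0,"z":-0.03,"ax":0,"ay":0,"az":0},{"claw":1,"x":0,"y":0,"z":-0.01,"ax":0,"ay":0,"az":0},{"claw":1,"x":0,"y":0,"z":-0.01,"ax":0,"ay":0,"az":0},{"claw":1,"x":0,"y":0,"z":0,"ax":0,"ay":0,"az":0}]' 
python3 - <<'E'
from seat import *
q=SE["child"][2:];g=.0098
deltas(q[0]+g*np.cos(q[2]),q[1]+g*np.sin(q[2]),q[2],.117)
p=imaging.camera('side'); v=cv2.resize(p["image"][110:220,250:400],None,fx=5,fy=5); cv2.imwrite('pics/s8.png',v[:,:,::-1])
E
```

```text
time: 9.2
tool_pos: [0.6569, 0.2774, 0.1182]
orientation: [0.441, 0.554, 0.44, -0.552]
contact_force: [-0.9, -0.8, -0.4]
grip_width: 0.458
t 9.20 tcp [0.6569 0.2774 0.1182] x [ 0.003 -0.    -1.   ] z [-0.224 -0.975 -0.001] grip 0.458 F [-0.9 -0.8 -0.4] q [ 0.3   0.61  1.35 -0.    1.18  2.1 ]
units xyz [ 0.001 -0.002 -0.008] ax 0.000 ay 0.006 az -0.005 cur yaw -0.226
```

View pics/s8.png

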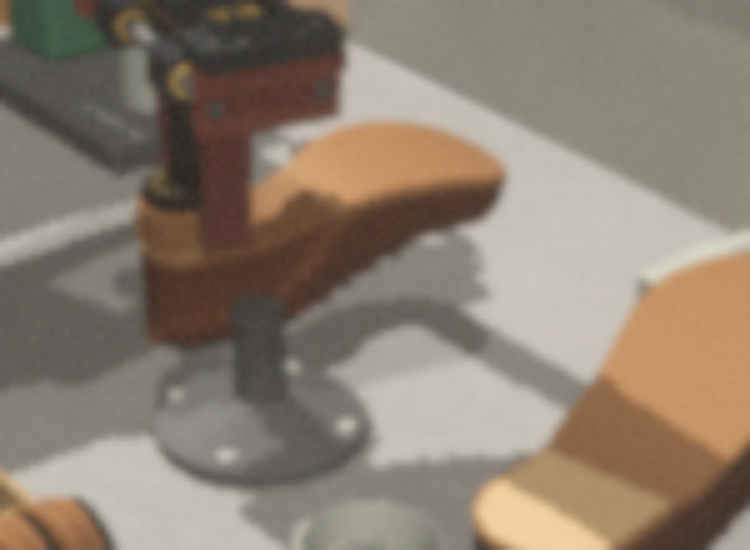

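Nearly seated and aligned (about 1 mm above the seat). Lower until light contact, then release.

```bash
python3 -m creep '[{"claw":1,"x":0,"y":0,"z":-0.01,"ax":0,"ay":0,"az":0},{"claw":1,"x":0,"y":0,"z":-0.01,"ax":0,"ay":0,"az":0},{"claw":0.2,"x":0,"y":0,"z":0,"ax":0,"ay":0,"az":0},{"claw":-0.3,"x":0,"y":0,"z":0,"ax":0,"ay":0,"az":0},{"claw":-0.3,"x":0,"y":0,"z":0,"ax":0,"ay":0,"az":0},{"claw":-0.3,"x":0,"y":0,"z":0,"ax":0,"ay":0,"az":0}]' 
python3 - <<'E'
from seat import *
st()
p=imaging.camera('wrist'); cv2.imwrite('pics/w9.png',p['image'][:,:,::-1])
E
```

```text
time: 10.0
tool_pos: [0.6572, 0.2773, 0.1172]
orientation: [0.441, 0.554, 0.44, -0.552]
contact_force: [0.3, -0.3, 0.8]
grip_width: 0.646
t 10.00 tcp [0.6572 0.2773 0.1172] x [ 0.004  0.    -1.   ] z [-0.224 -0.975 -0.001] grip 0.646 F [ 0.3 -0.3  0.8] q [ 0.3   0.61  1.35 -0.    1.18  2.1 ]
```

View pics/w9.png

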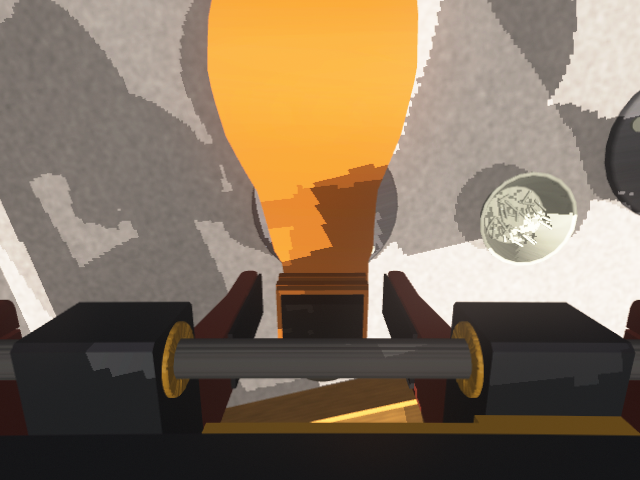

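```bash
python3 -m creep '[{"claw":-0.4,"x":0,"y":0,"z":0.1,"ax":0,"ay":0,"az":0},{"claw":-0.6,"x":0,"y":0,"z":0.3,"ax":0,"ay":0,"az":0},{"claw":-1,"x":0,"y":0,"z":0.3,"ax":0,"ay":0,"az":0},{"claw":-1,"x":-0.15,"y":-0.29,"z":0,"ax":0,"ay":0,"az":0.06},{"claw":-1,"x":-0.15,"y":-0.29,"z":0,"ax":0,"ay":0,"az":0.06},{"claw":-1,"x":-0.15,"y":-0.29,"z":0,"ax":0,"ay":0,"az":0.06},{"claw":-1,"x":-0.15,"y":-0.29,"z":0,"ax":0,"ay":0,"az":0.06},{"claw":-1,"x":-0.15,"y":-0.29,"z":0,"ax":0,"ay":0,"az":0.06},{"claw":-1,"x":-0.15,"y":-0.29,"z":0,"ax":0,"ay":0,"az":0.06},{"claw":-1,"x":-0.15,"y":-0.29,"z":0,"ax":0,"ay":0,"az":0.06},{"claw":-1,"x":-0.15,"y":-0.29,"z":0,"ax":0,"ay":0,"az":0.06},{"claw":-1,"x":-0.15,"y":-0.29,"z":0,"ax":0,"ay":0,"az":0.06},{"claw":-1,"x":-0.15,"y":-0.29,"z":0,"ax":0,"ay":0,"az":0.06},{"claw":-1,"x":-0.15,"y":-0.29,"z":0,"ax":0,"ay":0,"az":0.06},{"claw":-1,"x":-0.1,"y":-0.25,"z":0,"ax":0,"ay":0,"az":0.06},{"claw":-1,"x":0,"y":0,"z":0,"ax":0,"ay":0,"az":0},{"claw":-1,"x":0,"y":0,"z":0,"ax":0,"ay":0,"az":0}]' 
python3 - <<'E'
from seat import *
from fit import *
st()
p=imaging.camera('wrist'); cv2.imwrite('pics/w10.png',p['image'][:,:,::-1])
P=proj(p,[[.43,-.254,.04]])[0]; print(P)
u,v=P.astype(int); roi=(u-60,v-60,u+60,v+60)
q,c,hs=fit([(p,roi)],["large","odd","medium"],[0,.025,.05],[.4308,-.2523,-.039,.43,-.253,.078,.429,-.2538,.165],inset=.003); print(c); print(np.round(q.reshape(-1,3),4))
draw(p,hs(q),roi,5,"pics/fw2.png")
pt=imaging.camera("top"); L,W=SZ["small"]
g=SE["child"]; hs=[(L,W,g[2],g[3],g[4],.115)]
draw(pt,hs,(145,140,215,200),8,"pics/chk1.png")
E
```

```text
time: 12.18
tool_pos: [0.3919, -0.2541, 0.2447]
orientation: [0.544, 0.468, 0.526, -0.455]
contact_force: [1.7, 0.1, 0.4]
grip_width: 1.002
t 12.18 tcp [ 0.3919 -0.2541  0.2447] x [ 0.031 -0.002 -1.   ] z [ 0.147 -0.989  0.007] grip 1.002 F [1.7 0.1 0.4] q [-0.74  0.13  1.77  0.02  1.22  0.68]
[327.21231561 185.13288414]
6976.0
[[ 0.4307 -0.2521 -0.0468]
 [ 0.43   -0.2528  0.0773]
 [ 0.4289 -0.2532  0.1585]]
```

View pics/fw2.png

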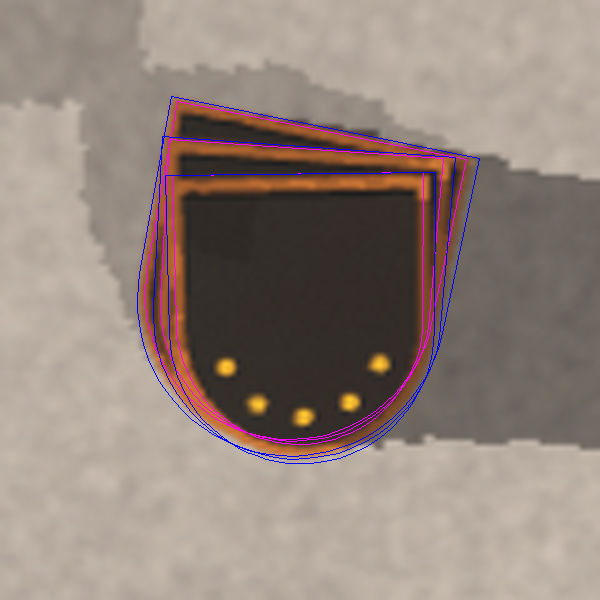

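View pics/chk1.png

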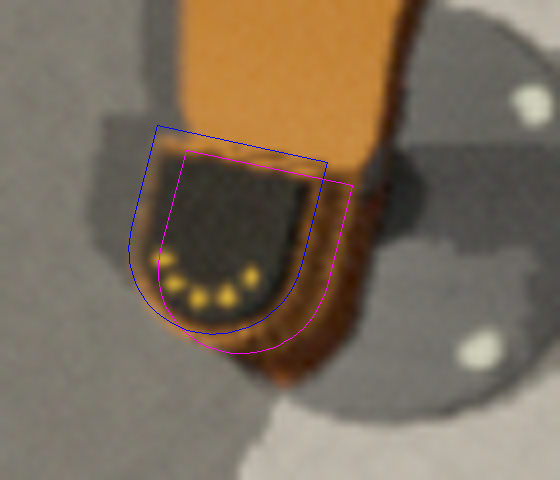

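View pics/w10.png

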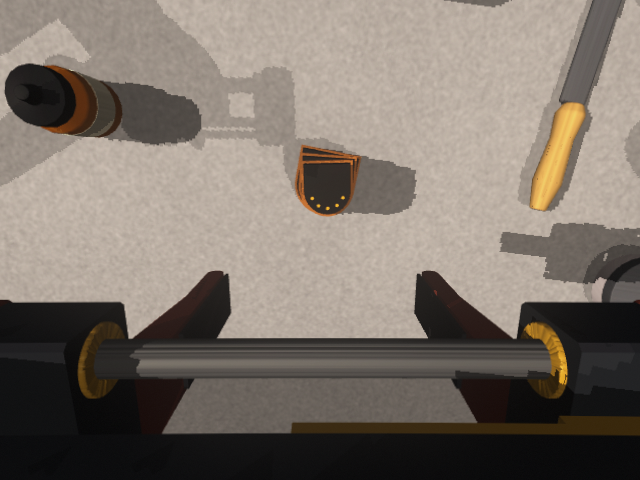

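```bash
python3 -c "
from seat import *
deltas(.438,-.2519,.16,.0515)"
```

```text
t 12.28 tcp [ 0.3922 -0.2537  0.2446] x [ 0.031 -0.002 -1.   ] z [ 0.148 -0.989  0.007] grip 1.001 F [-0.3  0.6  0. ] q [-0.74  0.13  1.77  0.02  1.22  0.68]
units xyz [ 0.305  0.012 -1.287] ax 0.004 ay 0.063 az 0.022 cur yaw 0.149
```

```bash
python3 -m creep '[{"claw":-1,"x":0.3,"y":0.01,"z":0,"ax":0,"ay":0.06,"az":0.02},{"claw":-1,"x":0,"y":0,"z":0,"ax":0,"ay":0,"az":0},{"claw":-1,"x":0,"y":0,"z":-0.3,"ax":0,"ay":0,"az":0},{"claw":-1,"x":0,"y":0,"z":-0.3,"ax":0,"ay":0,"az":0},{"claw":-1,"x":0,"y":0,"z":-0.3,"ax":0,"ay":0,"az":0},{"claw":-1,"x":0,"y":0,"z":0,"ax":0,"ay":0,"az":0},{"claw":-1,"x":0,"y":0,"z":0,"ax":0,"ay":0,"az":0}]'; python3 -c "
from seat import *
deltas(.438,-.2519,.16,.0515)"
```

```text
time: 13.15
tool_pos: [0.4389, -0.2457, 0.1094]
orientation: [0.542, 0.456, 0.539, -0.456]
contact_force: [-0.4, -1.0, 0.6]
grip_width: 1.002
t 13.15 tcp [ 0.4389 -0.2457  0.1094] x [ 0.002 -0.003 -1.   ] z [ 0.168 -0.986  0.003] grip 1.002 F [-0.4 -1.   0.6] q [-0.65  0.36  1.85 -0.    0.93  0.76]
units xyz [-0.006 -0.041 -0.386] ax 0.006 ay 0.004 az -0.018 cur yaw 0.169
```

```bash
python3 -m creep '[{"claw":-1,"x":-0.01,"y":-0.04,"z":-0.2,"ax":0,"ay":0,"az":-0.02},{"claw":-1,"x":0,"y":0,"z":-0.13,"ax":0,"ay":0,"az":0},{"claw":-1,"x":0,"y":0,"z":-0.03,"ax":0,"ay":0,"az":0},{"claw":-1,"x":0,"y":0,"z":0,"ax":0,"ay":0,"az":0},{"claw":-1,"x":0,"y":0,"z":0,"ax":0,"ay":0,"az":0}]'; python3 -c "
from seat import *
deltas(.438,-.2519,.16,.0515)"
```

```text
time: 13.78
tool_pos: [0.4432, -0.2556, 0.0635]
orientation: [0.545, 0.458, 0.532, -0.458]
contact_force: [0.3, -0.4, 0.6]
grip_width: 1.0
t 13.78 tcp [ 0.4432 -0.2556  0.0635] x [ 0.015 -0.013 -1.   ] z [ 0.16  -0.987  0.015] grip 1.000 F [ 0.3 -0.4  0.6] q [-0.66  0.43  1.88 -0.    0.81  0.75]
units xyz [-0.035  0.025 -0.08 ] ax 0.026 ay 0.029 az -0.001 cur yaw 0.160
```

```bash
python3 -m creep '[{"claw":-1,"x":-0.03,"y":0.02,"z":-0.05,"ax":0.03,"ay":0.03,"az":0},{"claw":-1,"x":0,"y":0,"z":-0.03,"ax":0,"ay":0,"az":0},{"claw":-1,"x":0,"y":0,"z":0,"ax":0,"ay":0,"az":0},{"claw":-1,"x":0,"y":0,"z":0,"ax":0,"ay":0,"az":0}]'; python3 -c "
from seat import *
deltas(.438,-.2519,.16,.0515)"
```

```text
time: 14.28
tool_pos: [0.439, -0.2528, 0.0517]
orientation: [0.538, 0.459, 0.539, -0.458]
contact_force: [0.4, 0.2, -0.1]
grip_width: 1.002
t 14.28 tcp [ 0.439  -0.2528  0.0517] x [-0.     0.002 -1.   ] z [ 0.16  -0.987 -0.002] grip 1.002 F [ 0.4  0.2 -0.1] q [-0.66  0.46  1.88  0.    0.8   0.75]
units xyz [-0.007  0.006 -0.002] ax -0.005 ay -0.000 az -0.001 cur yaw 0.160
```

```bash
python3 -m creep '[{"claw":1,"x":0,"y":0,"z":0,"ax":0,"ay":0,"az":0},{"claw":1,"x":0,"y":0,"z":0,"ax":0,"ay":0,"az":0},{"claw":1,"x":0,"y":0,"z":0,"ax":0,"ay":0,"az":0},{"claw":1,"x":0,"y":0,"z":0,"ax":0,"ay":0,"az":0},{"claw":1,"x":0,"y":0,"z":0,"ax":0,"ay":0,"az":0}]' 15; python3 - <<'E'
from seat import *
s,M=st(); p=imaging.camera("wrist"); v=cv2.resize(p["image"][205:345,250:400],None,fx=5,fy=4); cv2.imwrite("pics/w11.png",v[:,:,::-1])
for r in (270,275,280,285,290,295,300): print(r,np.round((onz(p,[[323,r]],.075)[0]-s["tool_pos"])@np.array([np.cos(.16),np.sin(.16),0]),4))
E
```

```text
time: 14.9
tool_pos: [0.439, -0.2528, 0.0518]
orientation: [0.538, 0.459, 0.539, -0.458]
contact_force: [-0.6, 0.1, -1.1]
grip_width: 0.542
t 14.90 tcp [ 0.439  -0.2528  0.0518] x [ 0.     0.002 -1.   ] z [ 0.16  -0.987 -0.002] grip 0.542 F [-0.6  0.1 -1.1] q [-0.66  0.46  1.88  0.    0.8   0.75]
270 0.0203
275 0.0182
280 0.0161
285 0.014
290 0.0118
295 0.0096
300 0.0074
```

View pics/w11.png

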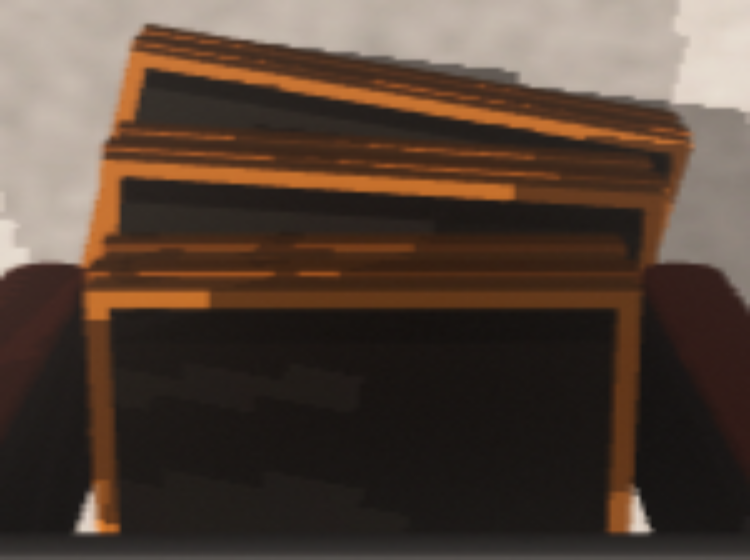

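```bash
python3 -m creep '[{"claw":1,"x":0,"y":0,"z":0.1,"ax":0,"ay":0,"az":0},{"claw":1,"x":0,"y":0,"z":0.3,"ax":0,"ay":0,"az":0},{"claw":1,"x":0,"y":0,"z":0.35,"ax":0,"ay":0,"az":0},{"claw":1,"x":0,"y":0,"z":0.35,"ax":0,"ay":0,"az":0},{"claw":1,"x":0.2,"y":-0.02,"z":0,"ax":0,"ay":0,"az":-0.13},{"claw":1,"x":0.25,"y":-0.02,"z":0,"ax":0,"ay":0,"az":-0.16},{"claw":1,"x":0.25,"y":-0.02,"z":0,"ax":0,"ay":0,"az":-0.16},{"claw":1,"x":0.25,"y":-0.02,"z":0,"ax":0,"ay":0,"az":-0.16},{"claw":1,"x":0.25,"y":-0.02,"z":0,"ax":0,"ay":0,"az":-0.16},{"claw":1,"x":0.2,"y":-0.02,"z":0,"ax":0,"ay":0,"az":-0.13},{"claw":1,"x":0,"y":0,"z":0,"ax":0,"ay":0,"az":0},{"claw":1,"x":0,"y":0,"z":0,"ax":0,"ay":0,"az":0}]'
python3 - <<'E'
from seat import *
q=SE["woman"][2:];g=.0095
deltas(q[0]+g*np.cos(q[2]),q[1]+g*np.sin(q[2]),q[2],.117)
p=imaging.camera("wrist");x0,y0=240,150; v=cv2.resize(p["image"][y0:y0+150,x0:x0+200],None,fx=4,fy=4)
Q=(proj(p,Dshape(*SE["woman"],.115))-[x0,y0]+.5)*4-.5
cv2.polylines(v,[np.round(Q).astype(int)],True,(0,0,255),1); cv2.imwrite("pics/sw.png",v[:,:,::-1])
E
```

```text
time: 16.45
tool_pos: [0.6522, -0.2693, 0.2349]
orientation: [0.421, 0.571, 0.417, -0.569]
contact_force: [1.0, 0.4, -0.5]
grip_width: 0.546
t 16.45 tcp [ 0.6522 -0.2693  0.2349] x [ 0.006 -0.003 -1.   ] z [-0.299 -0.954  0.001] grip 0.546 F [ 1.   0.4 -0.5] q [-0.49  0.5   1.25  0.    1.39  1.38]
units xyz [ 0.038 -0.029 -0.786] ax 0.005 ay 0.012 az 0.002 cur yaw -0.303
```

View pics/sw.png

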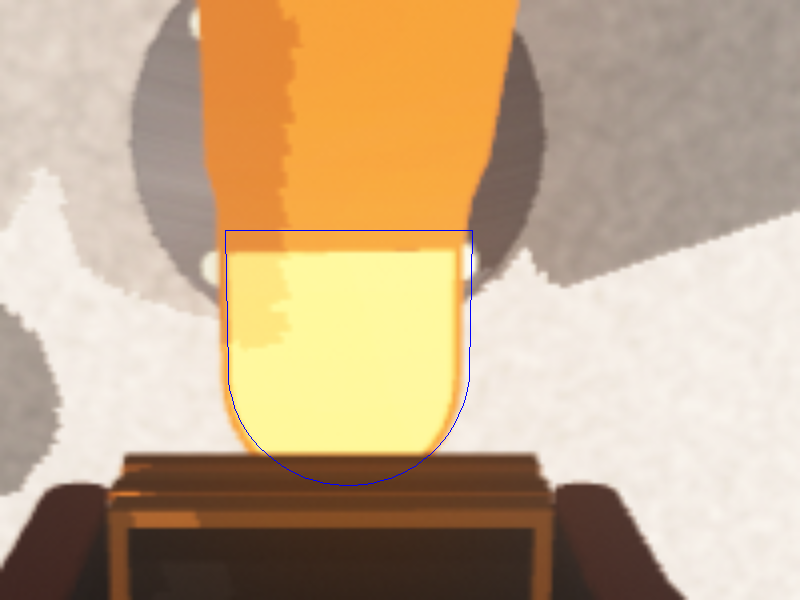

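```bash
python3 -m creep '[{"claw":1,"x":0.04,"y":-0.02,"z":-0.1,"ax":0,"ay":0.01,"az":0},{"claw":1,"x":0,"y":0,"z":-0.25,"ax":0,"ay":0,"az":0},{"claw":1,"x":0,"y":0,"z":-0.25,"ax":0,"ay":0,"az":0},{"claw":1,"x":0,"y":0,"z":-0.05,"ax":0,"ay":0,"az":0},{"claw":1,"x":0,"y":0,"z":0,"ax":0,"ay":0,"az":0},{"claw":1,"x":0,"y":0,"z":0,"ax":0,"ay":0,"az":0}]'; python3 -c "
from seat import *
deltas(.658,-.2728,-.3024,.117)"
```

```text
time: 17.25
tool_pos: [0.6559, -0.2735, 0.1359]
orientation: [-0.42, -0.57, -0.417, 0.57]
contact_force: [0.5, -0.5, -0.6]
grip_width: 0.549
t 17.25 tcp [ 0.6559 -0.2735  0.1359] x [ 0.001 -0.004 -1.   ] z [-0.299 -0.954  0.003] grip 0.549 F [ 0.5 -0.5 -0.6] q [-0.49  0.59  1.34 -0.    1.21  1.39]
units xyz [ 0.014  0.005 -0.126] ax 0.007 ay 0.002 az 0.003 cur yaw -0.304
```

```bash
python3 -m creep '[{"claw":1,"x":0.02,"y":0.01,"z":-0.06,"ax":0.01,"ay":0,"az":0},{"claw":1,"x":0,"y":0,"z":-0.04,"ax":0,"ay":0,"az":0},{"claw":1,"x":0,"y":0,"z":-0.01,"ax":0,"ay":0,"az":0},{"claw":1,"x":0,"y":0,"z":0,"ax":0,"ay":0,"az":0},{"claw":1,"x":0,"y":0,"z":0,"ax":0,"ay":0,"az":0}]'; python3 -c "
from seat import *
deltas(.658,-.2728,-.3024,.117)"
```

```text
time: 17.88
tool_pos: [0.6609, -0.2727, 0.1213]
orientation: [0.42, 0.571, 0.417, -0.568]
contact_force: [-0.0, -0.6, -0.5]
grip_width: 0.548
t 17.88 tcp [ 0.6609 -0.2727  0.1213] x [ 0.006 -0.001 -1.   ] z [-0.299 -0.954 -0.001] grip 0.548 F [-0.  -0.6 -0.5] q [-0.49  0.61  1.34  0.    1.18  1.38]
units xyz [-0.019 -0.001 -0.028] ax 0.001 ay 0.011 az 0.003 cur yaw -0.304
```

```bash
python3 -m creep '[{"claw":1,"x":-0.02,"y":0,"z":-0.01,"ax":0,"ay":0.01,"az":0},{"claw":1,"x":0,"y":0,"z":-0.01,"ax":0,"ay":0,"az":0},{"claw":1,"x":0,"y":0,"z":-0.01,"ax":0,"ay":0,"az":0},{"claw":1,"x":0,"y":0,"z":0,"ax":0,"ay":0,"az":0},{"claw":1,"x":0,"y":0,"z":0,"ax":0,"ay":0,"az":0}]'; python3 -c "
from seat import *
deltas(.658,-.2728,-.3024,.117)
p=imaging.camera('side'); v=cv2.resize(p['image'][220:350,430:600],None,fx=4,fy=4); cv2.imwrite('pics/s12.png',v[:,:,::-1])"
```

```text
time: 18.5
tool_pos: [0.6579, -0.2729, 0.1187]
orientation: [0.419, 0.57, 0.418, -0.57]
contact_force: [-0.1, -0.2, -0.9]
grip_width: 0.545
t 18.50 tcp [ 0.6579 -0.2729  0.1187] x [ 0.002 -0.001 -1.   ] z [-0.299 -0.954  0.001] grip 0.545 F [-0.1 -0.2 -0.9] q [-0.49  0.61  1.35 -0.    1.18  1.38]
units xyz [ 0.     0.001 -0.011] ax 0.003 ay 0.003 az 0.003 cur yaw -0.304
```

View pics/s12.png

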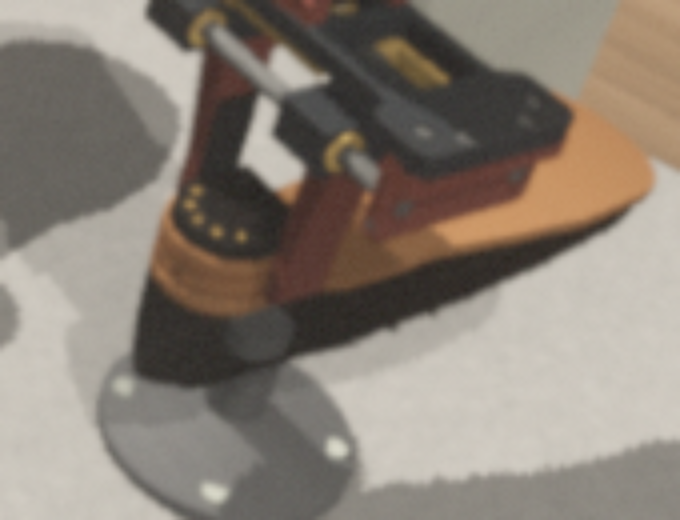

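```bash
python3 -m creep '[{"claw":1,"x":0,"y":0,"z":-0.01,"ax":0,"ay":0,"az":0},{"claw":1,"x":0,"y":0,"z":-0.01,"ax":0,"ay":0,"az":0},{"claw":1,"x":0,"y":0,"z":0,"ax":0,"ay":0,"az":0},{"claw":-0.1,"x":0,"y":0,"z":0,"ax":0,"ay":0,"az":0},{"claw":-0.4,"x":0,"y":0,"z":0,"ax":0,"ay":0,"az":0},{"claw":-0.4,"x":0,"y":0,"z":0,"ax":0,"ay":0,"az":0},{"claw":-0.4,"x":0,"y":0,"z":0.1,"ax":0,"ay":0,"az":0},{"claw":-0.6,"x":0,"y":0,"z":0.3,"ax":0,"ay":0,"az":0},{"claw":-1,"x":0,"y":0,"z":0.3,"ax":0,"ay":0,"az":0},{"claw":-1,"x":0,"y":0,"z":0,"ax":0,"ay":0,"az":0},{"claw":-1,"x":0,"y":0,"z":0,"ax":0,"ay":0,"az":0}]'; python3 -c "
from seat import *
deltas(.39,-.252,.07,.24)"
```

```text
time: 19.92
tool_pos: [0.6575, -0.2727, 0.228]
orientation: [0.42, 0.57, 0.418, -0.57]
contact_force: [-0.2, -0.7, -0.0]
grip_width: 0.997
t 19.93 tcp [ 0.6575 -0.2727  0.228 ] x [ 0.002 -0.002 -1.   ] z [-0.299 -0.954  0.001] grip 0.997 F [-0.2 -0.7 -0. ] q [-0.49  0.52  1.24 -0.    1.39  1.38]
units xyz [-1.783  0.138  0.08 ] ax 0.003 ay 0.004 az 0.748 cur yaw -0.304
```

```bash
python3 -m creep '[{"claw":-1,"x":-0.2,"y":0.01,"z":0,"ax":0,"ay":0,"az":0.09},{"claw":-1,"x":-0.28,"y":0.02,"z":0,"ax":0,"ay":0,"az":0.12},{"claw":-1,"x":-0.28,"y":0.02,"z":0,"ax":0,"ay":0,"az":0.12},{"claw":-1,"x":-0.28,"y":0.02,"z":0,"ax":0,"ay":0,"az":0.12},{"claw":-1,"x":-0.28,"y":0.02,"z":0,"ax":0,"ay":0,"az":0.12},{"claw":-1,"x":-0.28,"y":0.02,"z":0,"ax":0,"ay":0,"az":0.12},{"claw":-1,"x":-0.18,"y":0.02,"z":0,"ax":0,"ay":0,"az":0.06},{"claw":-1,"x":0,"y":0,"z":0,"ax":0,"ay":0,"az":0},{"claw":-1,"x":0,"y":0,"z":0,"ax":0,"ay":0,"az":0}]'
cat > look.py <<'E'
import sys
from seat import *
from fit import *
def stack(names,q0,tag):
    st(); p=imaging.camera('wrist'); P=proj(p,[[.43,-.254,.03]])[0]
    u,v=P.astype(int); roi=(u-60,v-60,u+60,v+60)
    zs=[.025*i for i in range(len(names))]
    q,c,hs=fit([(p,roi)],names,zs,q0,inset=.003); print(c); print(np.round(q.reshape(-1,3),4))
    draw(p,hs(q),roi,5,f"pics/st_{tag}.png")
def placed(n,heel,tag):
    pt=imaging.camera("top"); L,W=SZ[heel]; g=SE[n]; P=proj(pt,[[g[2],g[3],.115]])[0].astype(int)
    draw(pt,[(L,W,*g[2:],.115)],(P[0]-35,P[1]-35,P[0]+35,P[1]+35),8,f"pics/pl_{tag}.png")
E
python3 - <<'E'
from look import *
stack(["large","odd"],[.4307,-.2521,-.045,.43,-.2528,.077],"a"); placed("woman","medium","w")
E
```

```text
time: 21.05
tool_pos: [0.3777, -0.2476, 0.2177]
orientation: [0.515, 0.478, 0.525, -0.479]
contact_force: [0.6, -0.2, -0.1]
grip_width: 1.002
t 21.05 tcp [ 0.3777 -0.2476  0.2177] x [-0.012  0.008 -1.   ] z [ 0.083 -0.997 -0.009] grip 1.002 F [ 0.6 -0.2 -0.1] q [-0.73  0.16  1.81 -0.    1.19  0.76]
7929.0
[[ 0.4304 -0.2523 -0.0442]
 [ 0.4302 -0.2525  0.0723]]
```

View pics/st_a.png

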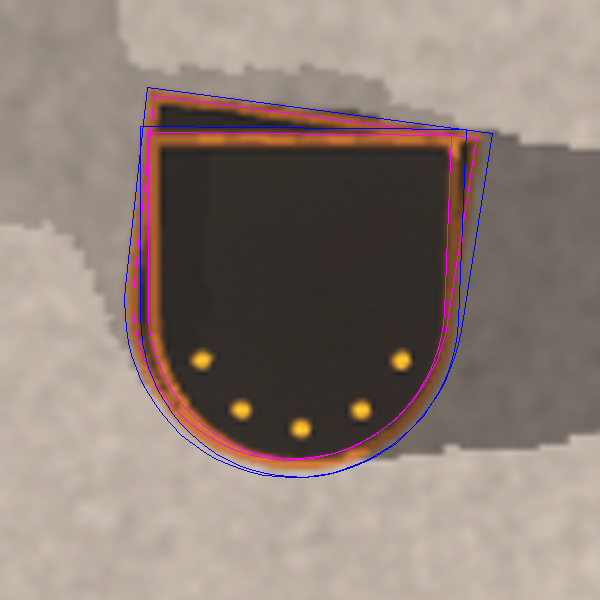

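View pics/pl_w.png

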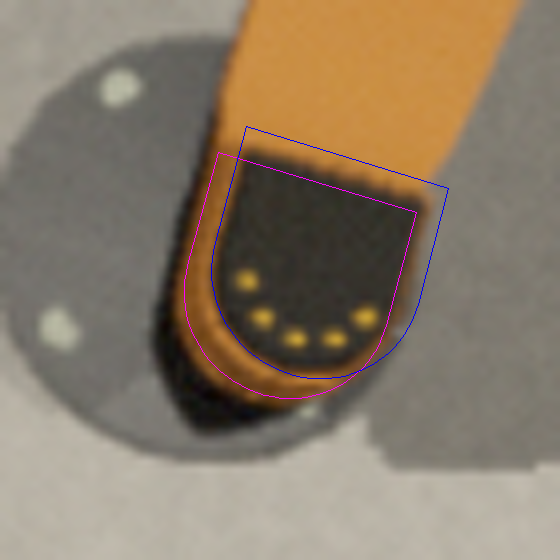

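```bash
python3 -c "
from seat import *
deltas(.4392,-.2519,.072,.027)"
```

```text
t 21.15 tcp [ 0.378  -0.2476  0.2177] x [-0.012  0.008 -1.   ] z [ 0.084 -0.996 -0.009] grip 0.996 F [ 0.1 -0.2 -0.1] q [-0.73  0.16  1.81 -0.    1.19  0.76]
units xyz [ 0.408 -0.029 -1.271] ax -0.016 ay -0.024 az -0.024 cur yaw 0.084
```

```bash
python3 -m creep '[{"claw":-1,"x":0.2,"y":-0.02,"z":0,"ax":-0.02,"ay":-0.02,"az":-0.02},{"claw":-1,"x":0.2,"y":-0.01,"z":0,"ax":0,"ay":0,"az":0},{"claw":-1,"x":0,"y":0,"z":0,"ax":0,"ay":0,"az":0},{"claw":-1,"x":0,"y":0,"z":-0.3,"ax":0,"ay":0,"az":0},{"claw":-1,"x":0,"y":0,"z":-0.3,"ax":0,"ay":0,"az":0},{"claw":-1,"x":0,"y":0,"z":-0.25,"ax":0,"ay":0,"az":0},{"claw":-1,"x":0,"y":0,"z":0,"ax":0,"ay":0,"az":0},{"claw":-1,"x":0,"y":0,"z":0,"ax":0,"ay":0,"az":0}]'; python3 -c "
from seat import *
deltas(.4392,-.2519,.072,.027)"
```

```text
time: 22.15
tool_pos: [0.4424, -0.253, 0.0879]
orientation: [0.52, 0.479, 0.518, -0.482]
contact_force: [-0.3, -0.5, 0.8]
grip_width: 0.999
t 22.15 tcp [ 0.4424 -0.253   0.0879] x [-0.    -0.004 -1.   ] z [ 0.077 -0.997  0.004] grip 0.999 F [-0.3 -0.5  0.8] q [-0.65  0.4   1.85 -0.    0.89  0.84]
units xyz [-0.021  0.007 -0.406] ax 0.008 ay -0.001 az -0.010 cur yaw 0.077
```

```bash
python3 -m creep '[{"claw":-1,"x":-0.02,"y":0.01,"z":-0.15,"ax":0.01,"ay":0,"az":-0.01},{"claw":-1,"x":0,"y":0,"z":-0.15,"ax":0,"ay":0,"az":0},{"claw":-1,"x":0,"y":0,"z":-0.06,"ax":0,"ay":0,"az":0},{"claw":-1,"x":0,"y":0,"z":0,"ax":0,"ay":0,"az":0},{"claw":-1,"x":0,"y":0,"z":0,"ax":0,"ay":0,"az":0}]'; python3 -c "
from seat import *
deltas(.4392,-.2519,.072,.027)"
```

```text
time: 22.78
tool_pos: [0.4445, -0.2556, 0.0404]
orientation: [0.522, 0.482, 0.513, -0.481]
contact_force: [0.4, 0.2, 0.1]
grip_width: 1.002
t 22.77 tcp [ 0.4445 -0.2556  0.0404] x [ 0.01  -0.007 -1.   ] z [ 0.072 -0.997  0.008] grip 1.002 F [0.4 0.2 0.1] q [-0.66  0.48  1.89  0.    0.76  0.84]
units xyz [-0.035  0.025 -0.09 ] ax 0.015 ay 0.021 az -0.000 cur yaw 0.072
```

```bash
python3 -m creep '[{"claw":-1,"x":-0.035,"y":0.025,"z":-0.05,"ax":0.015,"ay":0.02,"az":0},{"claw":-1,"x":0,"y":0,"z":-0.03,"ax":0,"ay":0,"az":0},{"claw":-1,"x":0,"y":0,"z":-0.01,"ax":0,"ay":0,"az":0},{"claw":-1,"x":0,"y":0,"z":0,"ax":0,"ay":0,"az":0}]'; python3 -c "
from seat import *
deltas(.4392,-.2519,.072,.027)"
```

```text
time: 23.28
tool_pos: [0.4395, -0.252, 0.0272]
orientation: [0.518, 0.482, 0.517, -0.481]
contact_force: [0.0, -0.4, 0.6]
grip_width: 0.999
t 23.27 tcp [ 0.4395 -0.252   0.0272] x [ 0.001 -0.001 -1.   ] z [ 0.072 -0.997  0.001] grip 0.999 F [ 0.  -0.4  0.6] q [-0.66  0.5   1.9   0.    0.74  0.84]
units xyz [-0.002  0.001 -0.001] ax 0.001 ay 0.002 az -0.001 cur yaw 0.072
```

```bash
python3 -m creep '[{"claw":1,"x":0,"y":0,"z":0,"ax":0,"ay":0,"az":0},{"claw":1,"x":0,"y":0,"z":0,"ax":0,"ay":0,"az":0},{"claw":1,"x":0,"y":0,"z":0,"ax":0,"ay":0,"az":0},{"claw":1,"x":0,"y":0,"z":0,"ax":0,"ay":0,"az":0},{"claw":1,"x":0,"y":0,"z":0.1,"ax":0,"ay":0,"az":0},{"claw":1,"x":0,"y":0,"z":0.3,"ax":0,"ay":0,"az":0},{"claw":1,"x":0,"y":0,"z":0.35,"ax":0,"ay":0,"az":0},{"claw":1,"x":0,"y":0,"z":0.35,"ax":0,"ay":0,"az":0},{"claw":1,"x":0,"y":0,"z":0.1,"ax":0,"ay":0,"az":0},{"claw":1,"x":0,"y":0,"z":0,"ax":0,"ay":0,"az":0}]' 15; python3 - <<'E'
from seat import *
deltas(.452,.307,0,.19)
p=imaging.camera('top'); v=cv2.resize(p['image'][225:335,110:270],None,fx=5,fy=5)
x0,y0=110,225
Q=(proj(p,[[.4478+a*.076,.3053+b*.0845,.004] for a,b in((1,1),(1,-1),(-1,-1),(-1,1))])-[x0,y0]+.5)*5
cv2.polylines(v,[np.round(Q).astype(int)],True,(0,0,255),1); cv2.imwrite('pics/box.png',v[:,:,::-1])
p=imaging.camera('wrist'); cv2.imwrite('pics/w13.png',p['image'][:,:,::-1])
E
```

```text
time: 24.52
tool_pos: [0.4382, -0.2509, 0.2173]
orientation: [0.519, 0.482, 0.517, -0.481]
contact_force: [-0.3, 0.2, -1.7]
grip_width: 0.632
t 24.52 tcp [ 0.4382 -0.2509  0.2173] x [ 0.002 -0.001 -1.   ] z [ 0.072 -0.997  0.002] grip 0.632 F [-0.3  0.2 -1.7] q [-0.66  0.23  1.72  0.    1.19  0.84]
units xyz [ 0.092  3.72  -0.182] ax 0.003 ay 0.005 az -0.145 cur yaw 0.072
```

View pics/box.png

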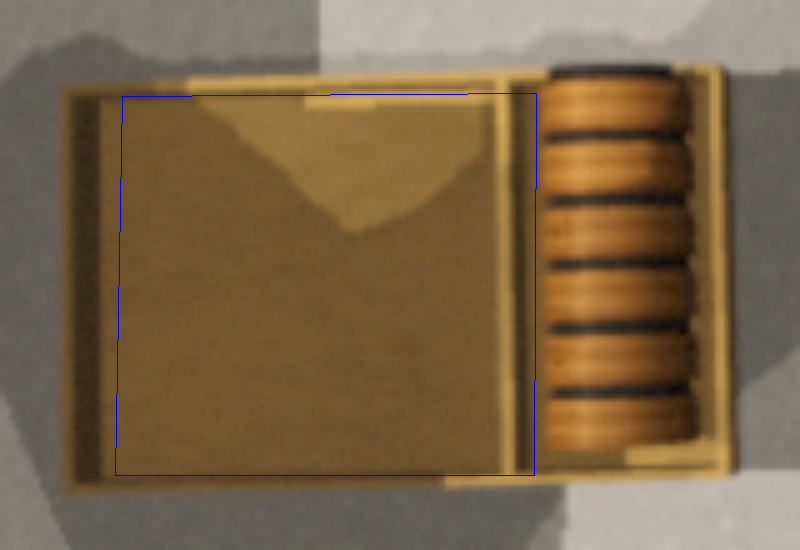

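View pics/w13.png

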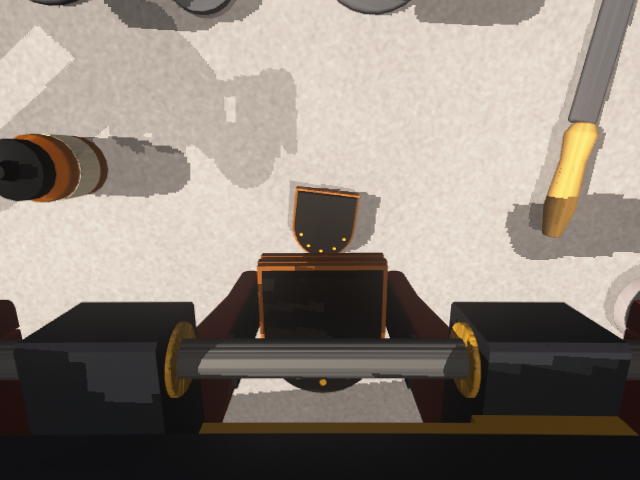

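```bash
python3 -m creep '[{"claw":1,"x":0.01,"y":0.25,"z":0,"ax":0,"ay":0,"az":-0.01},{"claw":1,"x":0.01,"y":0.34,"z":0,"ax":0,"ay":0,"az":-0.01},{"claw":1,"x":0.01,"y":0.34,"z":0,"ax":0,"ay":0,"az":-0.01},{"claw":1,"x":0.01,"y":0.34,"z":0,"ax":0,"ay":0,"az":-0.02},{"claw":1,"x":0.01,"y":0.34,"z":0,"ax":0,"ay":0,"az":-0.02},{"claw":1,"x":0.01,"y":0.34,"z":0,"ax":0,"ay":0,"az":-0.02},{"claw":1,"x":0.01,"y":0.34,"z":0,"ax":0,"ay":0,"az":-0.02},{"claw":1,"x":0.01,"y":0.34,"z":0,"ax":0,"ay":0,"az":-0.01},{"claw":1,"x":0.01,"y":0.34,"z":0,"ax":0,"ay":0,"az":-0.01},{"claw":1,"x":0,"y":0.34,"z":0,"ax":0,"ay":0,"az":-0.01},{"claw":1,"x":0,"y":0.3,"z":0,"ax":0,"ay":0,"az":0},{"claw":1,"x":0,"y":0.1,"z":0,"ax":0,"ay":0,"az":0},{"claw":1,"x":0,"y":0,"z":0,"ax":0,"ay":0,"az":0},{"claw":1,"x":0,"y":0,"z":0,"ax":0,"ay":0,"az":0}]'; python3 - <<'E'
from seat import *
deltas(.452,.311,0,.007)
p=imaging.camera('wrist'); cv2.imwrite('pics/w14.png',p['image'][:,:,::-1])
E
```

```text
time: 26.38
tool_pos: [0.4368, 0.3198, 0.1965]
orientation: [-0.492, -0.492, -0.506, 0.51]
contact_force: [0.2, -0.9, -0.9]
grip_width: 0.637
t 26.38 tcp [0.4368 0.3198 0.1965] x [-0.033 -0.004 -0.999] z [-0.004 -1.     0.004] grip 0.637 F [ 0.2 -0.9 -0.9] q [0.5  0.32 1.65 0.01 1.21 2.07]
units xyz [ 0.101 -0.059 -1.263] ax 0.008 ay -0.065 az 0.007 cur yaw -0.004
```

View pics/w14.png

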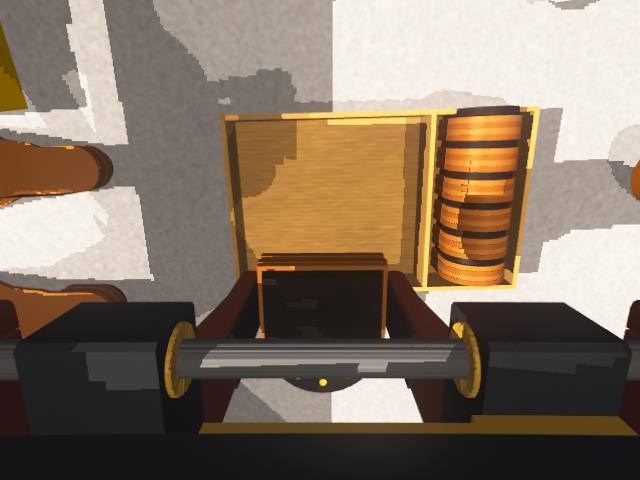

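```bash
python3 - <<'E'
from seat import *
p=imaging.camera('wrist')
print(np.round(onz(p,[[236,123],[422,118],[232,118],[437,112]],.004),3)); print(np.round(onz(p,[[222,117],[430,112],[540,108],[517,287]],.04),3))
E
```

```text
[[0.52  0.398 0.004]
 [0.524 0.229 0.004]
 [0.524 0.402 0.004]
 [0.529 0.215 0.004]]
[[0.524 0.401 0.04 ]
 [0.527 0.232 0.04 ]
 [0.529 0.143 0.04 ]
 [0.372 0.139 0.04 ]]
```

```bash
python3 -m creep '[{"claw":1,"x":0.12,"y":-0.03,"z":0,"ax":0.01,"ay":-0.06,"az":0.03},{"claw":1,"x":0,"y":0,"z":0,"ax":0,"ay":0,"az":0},{"claw":1,"x":0,"y":0,"z":-0.3,"ax":0,"ay":0,"az":0},{"claw":1,"x":0,"y":0,"z":-0.3,"ax":0,"ay":0,"az":0},{"claw":1,"x":0,"y":0,"z":-0.3,"ax":0,"ay":0,"az":0},{"claw":1,"x":0,"y":0,"z":0,"ax":0,"ay":0,"az":0},{"claw":1,"x":0,"y":0,"z":0,"ax":0,"ay":0,"az":0}]'; python3 -c "
from seat import *
deltas(.456,.314,0.02,.007)"
```

```text
time: 27.35
tool_pos: [0.4613, 0.3126, 0.063]
orientation: [0.502, 0.502, 0.501, -0.495]
contact_force: [0.2, 0.2, -0.8]
grip_width: 0.637
t 27.35 tcp [0.4613 0.3126 0.063 ] x [ 0.009  0.005 -1.   ] z [ 0.006 -1.    -0.005] grip 0.637 F [ 0.2  0.2 -0.8] q [0.47 0.49 1.77 0.   0.87 2.04]
units xyz [-0.035  0.009 -0.373] ax -0.010 ay 0.017 az 0.028 cur yaw 0.006
```

```bash
python3 -m creep '[{"claw":1,"x":-0.03,"y":0.01,"z":-0.1,"ax":-0.01,"ay":0.02,"az":0.02},{"claw":1,"x":0,"y":0,"z":-0.15,"ax":0,"ay":0,"az":0},{"claw":1,"x":0,"y":0,"z":-0.06,"ax":0,"ay":0,"az":0},{"claw":1,"x":0,"y":0,"z":0,"ax":0,"ay":0,"az":0},{"claw":1,"x":0,"y":0,"z":0,"ax":0,"ay":0,"az":0}]'; python3 -c "
from seat import *
deltas(.456,.314,0.02,.007)"
```

```text
time: 27.98
tool_pos: [0.4605, 0.3168, 0.0201]
orientation: [0.505, 0.499, 0.504, -0.493]
contact_force: [0.4, 0.5, -1.0]
grip_width: 0.636
t 27.98 tcp [0.4605 0.3168 0.0201] x [ 0.007  0.005 -1.   ] z [ 0.017 -1.    -0.005] grip 0.636 F [ 0.4  0.5 -1. ] q [0.48 0.55 1.8  0.   0.78 2.03]
units xyz [-0.03  -0.019 -0.088] ax -0.010 ay 0.014 az 0.005 cur yaw 0.017
```

```bash
python3 -m creep '[{"claw":1,"x":-0.02,"y":-0.01,"z":-0.05,"ax":-0.01,"ay":0.015,"az":0},{"claw":1,"x":0,"y":0,"z":-0.02,"ax":0,"ay":0,"az":0},{"claw":1,"x":0,"y":0,"z":-0.01,"ax":0,"ay":0,"az":0},{"claw":1,"x":0,"y":0,"z":0,"ax":0,"ay":0,"az":0}]'; python3 -c "
from seat import *
deltas(.456,.314,0.02,.0065)"
```

```text
time: 28.48
tool_pos: [0.458, 0.3156, 0.0084]
orientation: [0.504, 0.496, 0.504, -0.496]
contact_force: [-0.1, -0.3, -0.9]
grip_width: 0.64
t 28.48 tcp [0.458  0.3156 0.0084] x [ 0.  0. -1.] z [ 0.017 -1.    -0.   ] grip 0.640 F [-0.1 -0.3 -0.9] q [0.48 0.57 1.8  0.   0.77 2.03]
units xyz [-0.013 -0.01  -0.013] ax -0.000 ay 0.001 az 0.005 cur yaw 0.017
```

Heel about 2 mm above floor: two more small steps, release, lift.

```bash
python3 -m creep '[{"claw":1,"x":0,"y":0,"z":-0.01,"ax":0,"ay":0,"az":0},{"claw":1,"x":0,"y":0,"z":-0.01,"ax":0,"ay":0,"az":0},{"claw":1,"x":0,"y":0,"z":0,"ax":0,"ay":0,"az":0},{"claw":-0.4,"x":0,"y":0,"z":0,"ax":0,"ay":0,"az":0},{"claw":-0.6,"x":0,"y":0,"z":0,"ax":0,"ay":0,"az":0},{"claw":-0.6,"x":0,"y":0,"z":0,"ax":0,"ay":0,"az":0},{"claw":-0.6,"x":0,"y":0,"z":0.1,"ax":0,"ay":0,"az":0},{"claw":-0.6,"x":0,"y":0,"z":0.35,"ax":0,"ay":0,"az":0},{"claw":-0.6,"x":0,"y":0,"z":0.35,"ax":0,"ay":0,"az":0},{"claw":-1,"x":0,"y":0,"z":0.35,"ax":0,"ay":0,"az":0},{"claw":-1,"x":0,"y":0,"z":0.2,"ax":0,"ay":0,"az":0},{"claw":-1,"x":0,"y":0,"z":0,"ax":0,"ay":0,"az":0},{"claw":-1,"x":0,"y":0,"z":0,"ax":0,"ay":0,"az":0}]'; python3 -c "
from seat import *
deltas(.385,-.252,-.044,.22)
p=imaging.camera('wrist'); cv2.imwrite('pics/w15.png',p['image'][:,:,::-1])"
```

```text
time: 30.1
tool_pos: [0.457, 0.315, 0.2197]
orientation: [0.505, 0.497, 0.504, -0.494]
contact_force: [-0.1, -0.0, -0.8]
grip_width: 0.996
t 30.10 tcp [0.457  0.315  0.2197] x [ 0.003  0.002 -1.   ] z [ 0.018 -1.    -0.002] grip 0.996 F [-0.1 -0.  -0.8] q [ 0.48  0.3   1.62 -0.    1.23  2.03]
units xyz [-4.80e-01 -3.78e+00  2.00e-03] ax -0.004 ay 0.007 az -0.123 cur yaw 0.018
```

View pics/w15.png

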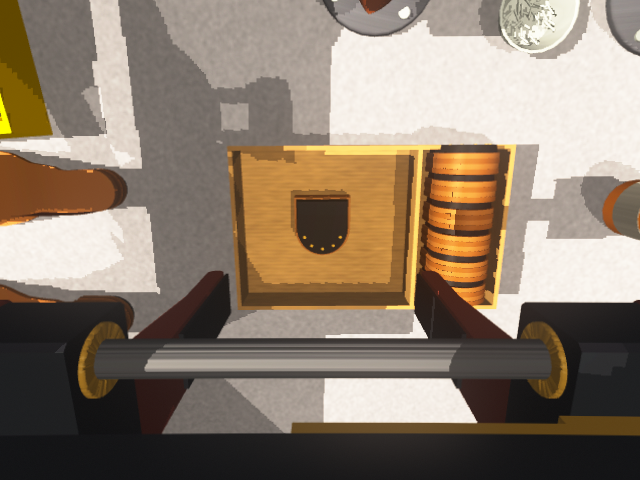

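```bash
python3 -m creep '[{"claw":-1,"x":0,"y":-0.25,"z":0,"ax":0,"ay":0,"az":-0.01},{"claw":-1,"x":0,"y":-0.34,"z":0,"ax":0,"ay":0,"az":-0.01},{"claw":-1,"x":0,"y":-0.34,"z":0,"ax":0,"ay":0,"az":-0.01},{"claw":-1,"x":0,"y":-0.34,"z":0,"ax":0,"ay":0,"az":-0.01},{"claw":-1,"x":-0.04,"y":-0.34,"z":0,"ax":0,"ay":0,"az":-0.01},{"claw":-1,"x":-0.06,"y":-0.34,"z":0,"ax":0,"ay":0,"az":-0.01},{"claw":-1,"x":-0.06,"y":-0.34,"z":0,"ax":0,"ay":0,"az":-0.01},{"claw":-1,"x":-0.06,"y":-0.34,"z":0,"ax":0,"ay":0,"az":-0.01},{"claw":-1,"x":-0.06,"y":-0.34,"z":0,"ax":0,"ay":0,"az":-0.01},{"claw":-1,"x":-0.06,"y":-0.34,"z":0,"ax":0,"ay":0,"az":-0.01},{"claw":-1,"x":-0.06,"y":-0.34,"z":0,"ax":0,"ay":0,"az":-0.01},{"claw":-1,"x":-0.06,"y":-0.1,"z":0,"ax":0,"ay":0,"az":-0.01},{"claw":-1,"x":0,"y":0,"z":0,"ax":0,"ay":0,"az":0},{"claw":-1,"x":0,"y":0,"z":0,"ax":0,"ay":0,"az":0}]'; python3 - <<'E'
from look import *
stack(["large"],[.4307,-.2521,-.045],"b"); deltas(.4397,-.2525,-.045,.003)
E
```

```text
time: 31.9
tool_pos: [0.3723, -0.2609, 0.1995]
orientation: [-0.479, -0.506, -0.499, 0.515]
contact_force: [-0.5, 0.7, 0.4]
grip_width: 1.003
t 31.90 tcp [ 0.3723 -0.2609  0.1995] x [-0.029  0.012 -1.   ] z [-0.043 -0.999 -0.011] grip 1.003 F [-0.5  0.7  0.4] q [-0.75  0.19  1.82 -0.01  1.16  0.86]
8934.0
[[ 0.4306 -0.2523 -0.0449]]
t 31.95 tcp [ 0.3723 -0.2607  0.1996] x [-0.029  0.012 -1.   ] z [-0.043 -0.999 -0.011] grip 0.999 F [0.5 0.  0.7] q [-0.75  0.19  1.82 -0.01  1.16  0.86]
units xyz [ 0.449  0.055 -1.311] ax -0.024 ay -0.058 az -0.005 cur yaw -0.043
```

View pics/st_b.png

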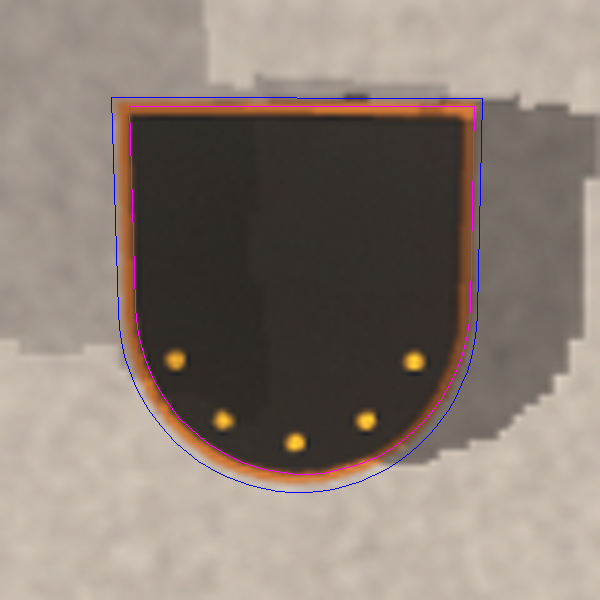

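```bash
python3 -m creep '[{"claw":-1,"x":0.22,"y":0.03,"z":0,"ax":-0.02,"ay":-0.06,"az":0},{"claw":-1,"x":0.22,"y":0.02,"z":0,"ax":0,"ay":0,"az":0},{"claw":-1,"x":0,"y":0,"z":0,"ax":0,"ay":0,"az":0},{"claw":-1,"x":0,"y":0,"z":-0.3,"ax":0,"ay":0,"az":0},{"claw":-1,"x":0,"y":0,"z":-0.3,"ax":0,"ay":0,"az":0},{"claw":-1,"x":0,"y":0,"z":-0.2,"ax":0,"ay":0,"az":0},{"claw":-1,"x":0,"y":0,"z":0,"ax":0,"ay":0,"az":0},{"claw":-1,"x":0,"y":0,"z":0,"ax":0,"ay":0,"az":0}]'; python3 -c "
from seat import *
deltas(.44,-.2527,-.045,.004)"
```

```text
time: 32.95
tool_pos: [0.4383, -0.2452, 0.0779]
orientation: [0.491, 0.508, 0.493, -0.507]
contact_force: [0.1, -0.5, 1.0]
grip_width: 1.003
t 32.95 tcp [ 0.4383 -0.2452  0.0779] x [-0.     0.003 -1.   ] z [-0.031 -1.    -0.003] grip 1.003 F [ 0.1 -0.5  1. ] q [-0.65  0.41  1.87  0.    0.86  0.95]
units xyz [ 0.011 -0.05  -0.492] ax -0.006 ay -0.000 az -0.028 cur yaw -0.031
```

```bash
python3 -m creep '[{"claw":-1,"x":0,"y":-0.04,"z":-0.1,"ax":-0.01,"ay":0,"az":-0.03},{"claw":-1,"x":0,"y":0,"z":-0.2,"ax":0,"ay":0,"az":0},{"claw":-1,"x":0,"y":0,"z":-0.12,"ax":0,"ay":0,"az":0},{"claw":-1,"x":0,"y":0,"z":0,"ax":0,"ay":0,"az":0},{"claw":-1,"x":0,"y":0,"z":0,"ax":0,"ay":0,"az":0}]'; python3 -c "
from seat import *
deltas(.44,-.2527,-.045,.004)"
```

```text
time: 33.58
tool_pos: [0.4418, -0.2553, 0.0167]
orientation: [-0.492, -0.512, -0.483, 0.512]
contact_force: [0.2, 0.9, 0.1]
grip_width: 1.0
t 33.58 tcp [ 0.4418 -0.2553  0.0167] x [ 0.008 -0.01  -1.   ] z [-0.049 -0.999  0.01 ] grip 1.000 F [0.2 0.9 0.1] q [-0.66  0.51  1.91 -0.    0.7   0.97]
units xyz [-0.012  0.017 -0.085] ax 0.020 ay 0.017 az 0.007 cur yaw -0.049
```

```bash
python3 -m creep '[{"claw":-1,"x":-0.01,"y":0.02,"z":-0.05,"ax":0.02,"ay":0.015,"az":0.01},{"claw":-1,"x":0,"y":0,"z":-0.02,"ax":0,"ay":0,"az":0},{"claw":-1,"x":0,"y":0,"z":0,"ax":0,"ay":0,"az":0},{"claw":-1,"x":0,"y":0,"z":0,"ax":0,"ay":0,"az":0}]'; python3 -c "
from seat import *
deltas(.44,-.2527,-.045,.004)"
```

```text
time: 34.08
tool_pos: [0.4414, -0.253, 0.0072]
orientation: [0.49, 0.511, 0.488, -0.51]
contact_force: [0.4, -0.6, 0.2]
grip_width: 0.999
t 34.08 tcp [ 0.4414 -0.253   0.0072] x [ 0.003 -0.001 -1.   ] z [-0.043 -0.999  0.001] grip 0.999 F [ 0.4 -0.6  0.2] q [-0.66  0.53  1.91  0.    0.69  0.96]
units xyz [-0.01   0.002 -0.021] ax 0.003 ay 0.006 az -0.003 cur yaw -0.043
```

```bash
python3 -m creep '[{"claw":-1,"x":-0.01,"y":0,"z":-0.025,"ax":0,"ay":0,"az":0},{"claw":-1,"x":0,"y":0,"z":0,"ax":0,"ay":0,"az":0},{"claw":1,"x":0,"y":0,"z":0,"ax":0,"ay":0,"az":0},{"claw":1,"x":0,"y":0,"z":0,"ax":0,"ay":0,"az":0},{"claw":1,"x":0,"y":0,"z":0,"ax":0,"ay":0,"az":0},{"claw":1,"x":0,"y":0,"z":0,"ax":0,"ay":0,"az":0}]' 18; python3 - <<'E'
from seat import *
s,M=st(); p=imaging.camera("wrist"); v=cv2.resize(p["image"][205:345,235:410],None,fx=4,fy=4); cv2.imwrite("pics/w16.png",v[:,:,::-1])
for r in (255,260,265,270,275,280): print(r,np.round((onz(p,[[323,r]],.025)[0]-s["tool_pos"])@np.array([np.cos(.044),-np.sin(.044),0]),4))
E
```

```text
time: 34.83
tool_pos: [0.4399, -0.253, 0.0033]
orientation: [0.49, 0.511, 0.488, -0.51]
contact_force: [0.2, -1.0, -0.2]
grip_width: 0.728
t 34.83 tcp [ 0.4399 -0.253   0.0033] x [ 0.003 -0.002 -1.   ] z [-0.043 -0.999  0.001] grip 0.728 F [ 0.2 -1.  -0.2] q [-0.66  0.54  1.92  0.    0.68  0.95]
255 0.0259
260 0.0238
265 0.0217
270 0.0196
275 0.0174
280 0.0153
```

View pics/w16.png

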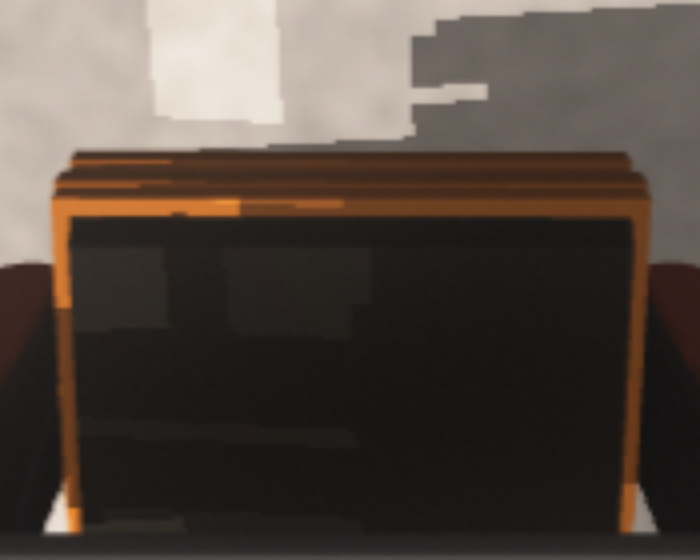

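```bash
python3 -m creep '[{"claw":1,"x":0,"y":0,"z":0.1,"ax":0,"ay":0,"az":0},{"claw":1,"x":0,"y":0,"z":0.3,"ax":0,"ay":0,"az":0},{"claw":1,"x":0,"y":0,"z":0.38,"ax":0,"ay":0,"az":0},{"claw":1,"x":0,"y":0,"z":0.38,"ax":0,"ay":0,"az":0},{"claw":1,"x":0,"y":0,"z":0.3,"ax":0,"ay":0,"az":0},{"claw":1,"x":0,"y":0,"z":0,"ax":0,"ay":0,"az":0},{"claw":1,"x":0.1,"y":0.13,"z":0,"ax":0,"ay":0,"az":0.04},{"claw":1,"x":0.17,"y":0.22,"z":0,"ax":0,"ay":0,"az":0.07},{"claw":1,"x":0.17,"y":0.22,"z":0,"ax":0,"ay":0,"az":0.07},{"claw":1,"x":0.17,"y":0.22,"z":0,"ax":0,"ay":0,"az":0.07},{"claw":1,"x":0.17,"y":0.22,"z":0,"ax":0,"ay":0,"az":0.07},{"claw":1,"x":0.17,"y":0.22,"z":0,"ax":0,"ay":0,"az":0.07},{"claw":1,"x":0.17,"y":0.22,"z":0,"ax":0,"ay":0,"az":0.07},{"claw":1,"x":0.1,"y":0.12,"z":0,"ax":0,"ay":0,"az":0.05},{"claw":1,"x":0,"y":0,"z":0,"ax":0,"ay":0,"az":0},{"claw":1,"x":0,"y":0,"z":0,"ax":0,"ay":0,"az":0}]'
python3 - <<'E'
from seat import *
q=SE["man"][2:];g=.0093
deltas(q[0]+g*np.cos(q[2]),q[1]+g*np.sin(q[2]),q[2],.119)
p=imaging.camera("wrist");x0,y0=240,130; v=cv2.resize(p["image"][y0:y0+150,x0:x0+200],None,fx=4,fy=4)
Q=(proj(p,Dshape(*SE["man"],.115))-[x0,y0]+.5)*4-.5
cv2.polylines(v,[np.round(Q).astype(int)],True,(0,0,255),1); cv2.imwrite("pics/sm.png",v[:,:,::-1])
E
```

```text
time: 36.88
tool_pos: [0.6157, -0.0073, 0.2247]
orientation: [0.548, 0.44, 0.555, -0.446]
contact_force: [-0.3, -0.9, -2.6]
grip_width: 0.73
t 36.88 tcp [ 0.6157 -0.0073  0.2247] x [-0.013 -0.    -1.   ] z [ 0.216 -0.976 -0.003] grip 0.730 F [-0.3 -0.9 -2.6] q [-0.12  0.39  1.46 -0.    1.31  1.23]
units xyz [ 0.169  0.071 -0.705] ax 0.000 ay -0.027 az 0.018 cur yaw 0.217
```

View pics/sm.png

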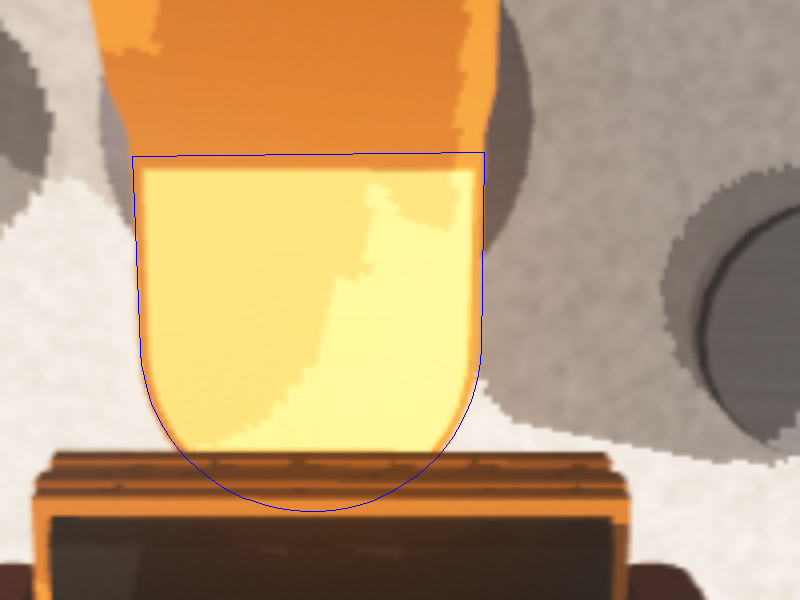

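```bash
python3 -m creep '[{"claw":1,"x":0.16,"y":0.07,"z":0,"ax":0,"ay":-0.03,"az":0.02},{"claw":1,"x":0,"y":0,"z":0,"ax":0,"ay":0,"az":0},{"claw":1,"x":0,"y":0,"z":-0.25,"ax":0,"ay":0,"az":0},{"claw":1,"x":0,"y":0,"z":-0.25,"ax":0,"ay":0,"az":0},{"claw":1,"x":0,"y":0,"z":-0.05,"ax":0,"ay":0,"az":0},{"claw":1,"x":0,"y":0,"z":0,"ax":0,"ay":0,"az":0},{"claw":1,"x":0,"y":0,"z":0,"ax":0,"ay":0,"az":0}]'
python3 - <<'E'
from seat import *
deltas(.6411,.0034,.2265,.119)
E
```

```text
time: 37.8
tool_pos: [0.6362, -0.004, 0.1444]
orientation: [0.553, 0.442, 0.55, -0.443]
contact_force: [-0.2, 0.3, -1.3]
grip_width: 0.729
t 37.80 tcp [ 0.6362 -0.004   0.1444] x [ 0.002 -0.003 -1.   ] z [ 0.217 -0.976  0.003] grip 0.729 F [-0.2  0.3 -1.3] q [-0.11  0.48  1.52 -0.    1.14  1.24]
units xyz [ 0.032  0.049 -0.169] ax 0.006 ay 0.004 az 0.015 cur yaw 0.219
```

```bash
python3 -m creep '[{"claw":1,"x":0.03,"y":0.05,"z":-0.05,"ax":0,"ay":0,"az":0.015},{"claw":1,"x":0,"y":0,"z":-0.05,"ax":0,"ay":0,"az":0},{"claw":1,"x":0,"y":0,"z":-0.02,"ax":0,"ay":0,"az":0},{"claw":1,"x":0,"y":0,"z":0,"ax":0,"ay":0,"az":0},{"claw":1,"x":0,"y":0,"z":0,"ax":0,"ay":0,"az":0}]'
python3 - <<'E'
from seat import *
deltas(.6411,.0034,.2265,.119)
E
```

```text
time: 38.42
tool_pos: [0.6427, 0.0042, 0.1276]
orientation: [0.556, 0.44, 0.551, -0.44]
contact_force: [-0.6, -0.0, -1.5]
grip_width: 0.728
t 38.42 tcp [0.6427 0.0042 0.1276] x [ 0.006 -0.003 -1.   ] z [ 0.226 -0.974  0.005] grip 0.728 F [-0.6 -0.  -1.5] q [-0.1   0.51  1.52 -0.    1.11  1.25]
units xyz [-0.011 -0.005 -0.057] ax 0.007 ay 0.012 az -0.003 cur yaw 0.228
```

```bash
python3 -m creep '[{"claw":1,"x":-0.01,"y":-0.005,"z":-0.03,"ax":0.005,"ay":0.01,"az":0},{"claw":1,"x":0,"y":0,"z":-0.02,"ax":0,"ay":0,"az":0},{"claw":1,"x":0,"y":0,"z":-0.01,"ax":0,"ay":0,"az":0},{"claw":1,"x":0,"y":0,"z":0,"ax":0,"ay":0,"az":0}]'
python3 - <<'E'
from seat import *
deltas(.6411,.0034,.2265,.119)
p=imaging.camera('side'); v=cv2.resize(p['image'][150:280,320:490],None,fx=4,fy=4); cv2.imwrite('pics/s17.png',v[:,:,::-1])
E
```

```text
time: 38.92
tool_pos: [0.6413, 0.0032, 0.1193]
orientation: [0.554, 0.44, 0.553, -0.44]
contact_force: [0.2, -0.9, -1.9]
grip_width: 0.727
t 38.92 tcp [0.6413 0.0032 0.1193] x [ 0.002 -0.001 -1.   ] z [ 0.225 -0.974  0.001] grip 0.727 F [ 0.2 -0.9 -1.9] q [-0.1   0.52  1.53 -0.    1.1   1.24]
units xyz [-0.001  0.001 -0.002] ax 0.002 ay 0.003 az -0.002 cur yaw 0.227
```

View pics/s17.png

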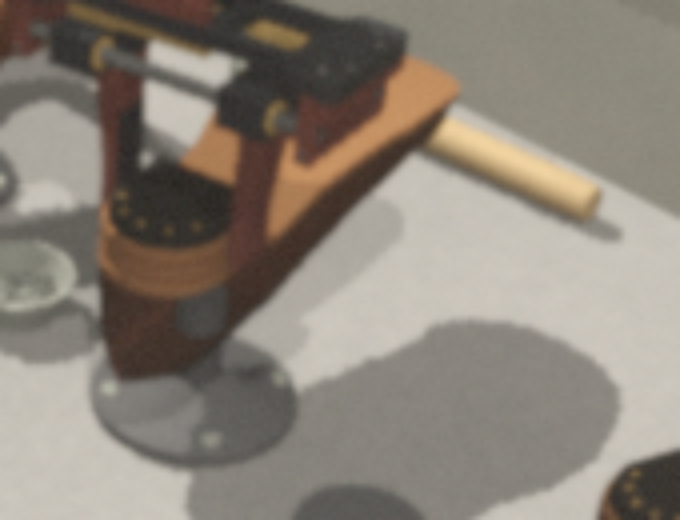

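```bash
python3 -m creep '[{"claw":1,"x":0,"y":0,"z":-0.01,"ax":0,"ay":0,"az":0},{"claw":1,"x":0,"y":0,"z":0,"ax":0,"ay":0,"az":0},{"claw":-0.6,"x":0,"y":0,"z":0,"ax":0,"ay":0,"az":0},{"claw":-1,"x":0,"y":0,"z":0,"ax":0,"ay":0,"az":0},{"claw":-1,"x":0,"y":0,"z":0,"ax":0,"ay":0,"az":0},{"claw":-1,"x":0,"y":0,"z":0,"ax":0,"ay":0,"az":0},{"claw":-1,"x":0,"y":0,"z":0.1,"ax":0,"ay":0,"az":0},{"claw":-1,"x":0,"y":0,"z":0.3,"ax":0,"ay":0,"az":0},{"claw":-1,"x":0,"y":0,"z":0.3,"ax":0,"ay":0,"az":0},{"claw":-1,"x":0,"y":0,"z":0.2,"ax":0,"ay":0,"az":0},{"claw":-1,"x":-0.25,"y":-0.2,"z":0,"ax":0,"ay":0,"az":0},{"claw":-1,"x":-0.3,"y":-0.2,"z":0,"ax":0,"ay":0,"az":0},{"claw":-1,"x":-0.3,"y":-0.2,"z":0,"ax":0,"ay":0,"az":0},{"claw":-1,"x":-0.3,"y":-0.2,"z":0,"ax":0,"ay":0,"az":0},{"claw":-1,"x":0,"y":-0.3,"z":0,"ax":0,"ay":0,"az":0},{"claw":-1,"x":0,"y":0,"z":0,"ax":0,"ay":0,"az":0},{"claw":-1,"x":0,"y":0,"z":0,"ax":0,"ay":0,"az":0}]'
python3 - <<'E'
from look import *
st()
placed("man","large","m")
for n,h in(("man","large"),("woman","medium"),("child","small")):
    p=imaging.camera("top") if n=="man" else p
    g=SE[n];P=proj(p,[[g[2],g[3],.13]])[0].astype(int); r=(P[0]-26,P[1]-26,P[0]+26,P[1]+26)
    # fit black top face only
    T=cls(p["image"],r,4)[1]; k=cv2.connectedComponentsWithStats(T.astype(np.uint8)); 
    L,W=SZ[h]
    for ins in (.0015,.0025):
        def cost(q):
            b=render(p,[(L,W,*q,.115)],r,4,ins)[1]; return float((b!=T).sum())
        q0=np.array(g[2:]); b=minimize(cost,q0,method="Nelder-Mead",options=dict(initial_simplex=[q0]+list(q0+np.diag([.005,.005,.12])),xatol=1e-4,fatol=.5))
        d=b.x-q0; c,s=np.cos(g[4]),np.sin(g[4]); print(n,ins,"dx,dy in seat mm",np.round([1e3*(c*d[0]+s*d[1]),1e3*(-s*d[0]+c*d[1])],1),"dyaw %.3f"%d[2],b.fun/T.sum())
cv2.imwrite("pics/top_end.png",p["image"][:,:,::-1])
q=imaging.camera("side");cv2.imwrite("pics/side_end.png",q["image"][:,:,::-1])
E
```

```text
time: 41.1
tool_pos: [0.4657, -0.1654, 0.2696]
orientation: [0.559, 0.442, 0.548, -0.438]
contact_force: [0.1, -0.1, -0.4]
grip_width: 1.002
t 41.10 tcp [ 0.4657 -0.1654  0.2696] x [ 0.016 -0.006 -1.   ] z [ 0.227 -0.974  0.009] grip 1.002 F [ 0.1 -0.1 -0.4] q [-0.48  0.15  1.68  0.    1.29  0.86]
man 0.0015 dx,dy in seat mm [ 0.4 -1.3] dyaw 0.045 0.2664399863991839
man 0.0025 dx,dy in seat mm [ 0.6 -1.6] dyaw 0.051 0.19000340020401224
woman 0.0015 dx,dy in seat mm [-2.9  2.2] dyaw 0.062 0.5637795275590551
woman 0.0025 dx,dy in seat mm [-1.4  1.9] dyaw 0.037 0.481994750656168
child 0.0015 dx,dy in seat mm [ 0.2 -1.5] dyaw 0.064 0.7056609947643979
child 0.0025 dx,dy in seat mm [-2.4 -1. ] dyaw 0.069 0.6043848167539267
```

View pics/top_end.png

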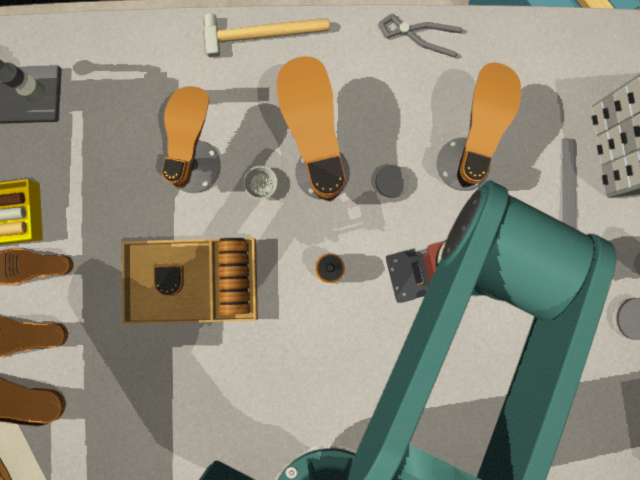

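View pics/side_end.png

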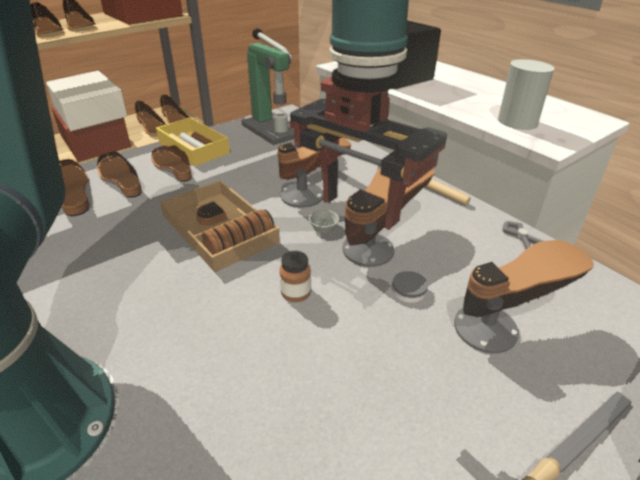

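View pics/pl_m.png

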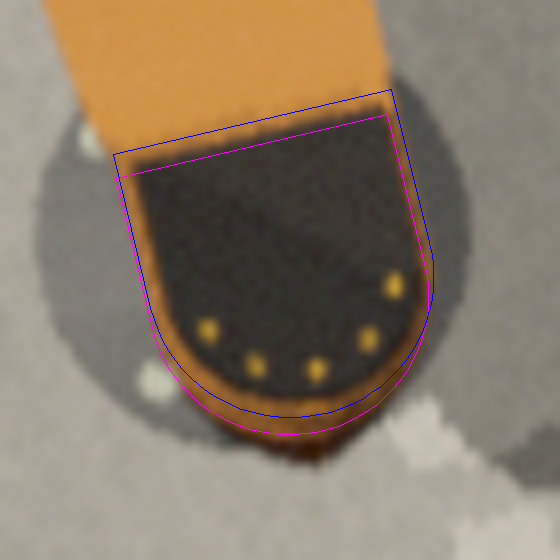

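```bash
python3 -c "
from rig import env,monitor
print(monitor.state()['qd'].round(4)); print(env.job_done())"
```

```text
[ 0.0048  0.005   0.0042 -0.0002 -0.0013 -0.001 ]
the job is handed in; nothing more can be done
None
```

I took the stack apart and handed the job in at about 41 s of the 128 s. The small heel is on the child's seat, the medium on the woman's and the large on the man's. The odd heel lies flat, rubber up, near the middle of the empty compartment.

- **Large heel:** the last top-camera fit puts it within about 2 mm and 0.05 rad of its seat.
- **Medium and small heels:** offsets came out at about 3 mm or less and 0.07 rad. These two fits were rough, with residuals of 48–71% against 19–27% for the large, so I relied on the picture overlays too. For the medium heel the fit and the overlay both put it about 1–3 mm towards the back of the seat, still inside the 8 mm limit. Heights and tilts were not measured, only judged by eye from the side pictures.
- **Odd heel:** the network's first box centre was about 9 mm off from what I measured in the wrist picture. I used the measured one.
- **Stack fit:** an early fit of the stack that included the side picture did not agree with the other views, so I dropped it and used the wrist-camera fits.
- **Jar and arm:** the jar stands at the same pixel in the top picture as at the start, about (330, 267). The arm is clear of everything, and no contact force above about 3 N was read.

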